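Load the block warmer from the vise and the covered tray

ROBOT

A 6-joint arm with a two-finger parallel gripper is mounted at the origin on a cart in front of the work surface, level with it; the furniture and walls round the work are solid. World frame = base frame: x ahead of the robot, y to its left, z up, the work surface at z = 0. Lengths are in m, angles in rad, forces in N, time in s.
With the tool pointing down it reaches from about 0.375 to 0.975 m from the base axis. Payload 3.8 kg.
Tool frame: the origin (TCP) lies at the very end of the fingers, on their centre line; the grasp point (between the pads) lies 19 mm behind it; z points along the fingers, y is the direction in which the jaws open and shut (so a half turn about z gives the same grasp; the last joint's range is limited). The gripper opens to 85 mm and grips with 20 to 120 N. Pads are 22 mm wide; open, the fingers measure 114 mm over their backs; the gripper's body (76 mm by 85 mm) begins 54 mm behind the grasp point. The pads swing forward as they close: fully open they stand 13 mm farther back than shut.
Start: joints at [1.263, 0.264, 1.604, -0, 1.274, -0.037], TCP at [0.181, 0.65, 0.231] pointing down, gripper open.
Joint ranges: [-2.63, 2.63], [-0.94, 2.18], [0.31, 2.57], [-1.31, 4.45], [0, 2.66], [-2.55, 2.55]. Speed limits (rad/s): [2.57, 2.57, 3.14, 3.14, 3.14, 3.14].

INTERFACE

Orientations are given as a rotation vector (axis times angle).
In Python, from workcell import bot, viewer, finish_job gives the robot as it stands.
- The arm moves only by the tool servo_tool, never from a script. Its argument "plan" is a list that holds one entry, the list of rows, each a list of 6 numbers: the shift along the tool's x, y, z in cm, then the turn, a rotation vector about the tool's x, y, z in degrees. A call has 1 to 20 rows; each row is the pose to reach, as a shift and turn from the pose measured when the call began, along the tool's axes at that moment; what a row does not reach only later rows make up. A row lasts 1/12 s, in which the tool goes at most 41.7 mm and 7.16 degrees, less where a joint would pass 70% of its speed; a pose out of reach is approached as far as the arm can. A call with a gripper value outside its range is refused whole. "claw" is the finger opening in cm, from 0 to 8.54, set as the call begins (left out, the last holds). The fingers move at their own pace and stop on an object; "grip_force" is the grip in N (left out, the last holds). Time passes only in rows, so rows that repeat a pose let the fingers close. It gives the time, the measured TCP pose, the force and the opening at its end, in the units of the state.
- bot.read_state(): the state, without advancing time (a new reading comes with each control period).
- viewer.read_camera(name): name is "scene" or "top" or "wrist"; returns a dict with "color" (400x640x3 uint8, red, green, blue), "fx", "fy", "cx", "cy" (pixels), "k1" (the pictures are not rectified: a ray, as slopes to the right and down, at radius r is drawn at 1 + k1 r^2 times it, then the intrinsics apply), "eye" and "rotation" of the camera in the world; the wrist camera has in their place "T_tool_cam" (4x4, takes a point from camera to tool coordinates, whose origin is the TCP and whose axes are the flange's). Camera axes: x right, y down, z forward; pixel columns grow to the right and rows downward; lengths in m; the calibration is good to about 2 mm. A picture is of the moment at which its call begins: read the wrist's pose just before it. There is no depth.
- finish_job(): hands the job in, once; it reports no verdict.
The state is a dict: "time": time; "q": joint angles; "joint_vel": joint speeds; "joint_torque": joint torques, N m; "tool_pos": TCP position; "tcp_rot": TCP orientation; "wrist_force": force on the tool from outside, world axes, zero at the start; "torque": the same for the moment, N m; "width": opening from 0.0 (shut) to 1.0 (fully open).
Only numpy, scipy, OpenCV 4.12 (cv2) and the standard library are available. Lean on these libraries where they do the work, as an engineer would, in place of code of your own. Each camera call takes 0.05 s, during which the arm holds its last target.

TASK

Load the block warmer with all the blue drilled tube blocks: slide the vise jaw open and lift out the finished block, lift the clear dust cover off the tray by its knob, set it aside upright on the bare worktop, and fetch the blocks from the tray. Every block must stand flat on the floor of the warmer's well with its tube holes up. Then lower the warmer's heavy lid at an unhurried pace until it is fully shut, without letting it slam, and leave the bottle, the specimen cup and the timer where they stand.

Things in the scene. Friction and masses are not known exactly. Their poses are not given: they have to be found in the camera images.
- warmer: white block warmer, fixed (its place and yaw change), 200 mm deep x 180 mm wide x 62 mm high, with an open well in its top; origin on the worktop under the well's centre; own x points to the rear (hinge side), y to its left. Well: 120 (own x) x 160 (own y) x 42 mm deep, walls 10 mm thick at the sides, 25 mm in front; room for four blocks in two rows of two
- warmer_well (a point): centre of the well's floor, 20 mm above the worktop, axes as the warmer's
- warmer_hinge (a point): middle of the lid's hinge line, 100 mm behind the well's centre and 66 mm above the worktop; the hinge line runs along the warmer's y
- warmer_lid (a joint): lid angle: 0 shut, 1.57 upright, stops at 1.85; starts at 1.5 to 1.75. White plate 14 mm thick, 174 mm wide, reaching 180 mm from the hinge line, a 70 mm wide black tab at its free edge to 192 mm; outer face 12 mm outside the hinge line's plane. 0.45 kg, stiff hinge (0.45 N m friction): stays where it is left; push it shut from behind, then from above, with 3 to 6 N near its free edge
- lid_edge (a point): point on the lid's outer face, in the middle of its width, 170 mm from the hinge line
- vise: dark grey-green bench vise, fixed (its place and yaw change), bed 66 mm wide, 20 mm high, from -155 to +45 mm along its x; origin on the worktop under the centre of the clamped part; own +x points to the fixed jaw (20 mm high above the bed, face 20 to 21 mm from the origin), own -x is the way the sliding jaw opens
- vise_seat (a point): centre of the clamped part's place on the bed, 20 mm above the worktop, axes as the vise's
- vise_jaw (a joint): travel of the sliding jaw in m: 0 closed on the part (as it starts), 0.042 fully open, toward the vise's -x; 4 N of friction, stays where it is left. Jaw 50 mm wide, top 59 mm above the worktop. Its steel lip overlaps the clamped part's top by about 5 mm, so the part cannot be lifted until the jaw is opened
- jaw_tab (a point): top centre of the red upright tab on the sliding jaw, 83 mm above the worktop; 12 mm thick along the vise's x, 26 mm wide along y, 45 mm tall above its carriage, 45 mm clear behind the jaw; pinch it from above across its thickness, or push it toward the vise's -x
- tray: grey flat tray fixed to the worktop (place and yaw change), 130 (own x) x 200 mm (own y), top 8 mm above the worktop, with a low lip to 11 mm along its edges; origin on the worktop under its centre
- tray_top (a point): centre of the tray's upper face, 8 mm above the worktop, axes as the tray's
- cover: loose clear dust cover with orange rim line, an upside-down box 92 (own x) x 172 (own y) x 50 mm, open below, walls 3 mm, with an orange knob on top, 0.18 kg; origin at the centre of its open underside, z up; starts on the tray over the blocks; inside height 46 mm
- cover_knob (a point): centre of the cover's knob, 74 mm above the cover's underside; the knob is a round upright 26 mm wide and 24 mm tall (from 62 to 86 mm above the underside), on a 16 mm wide neck
- vise_block: blue anodised drilled tube block, 40 (own x) x 30 (own y) x 32 mm high, four dark tube holes in its top face, about 90 g; origin at the centre of its underside, z up toward the holes. This one starts clamped in the vise, standing on its bed, its x along the vise's x
- block_1: blue anodised drilled tube block, 40 (own x) x 30 (own y) x 32 mm high, four dark tube holes in its top face, about 90 g; origin at the centre of its underside, z up toward the holes. Starts on the tray under the cover, standing, its x roughly along the tray's y; one to three of such blocks are present, an absent one reads None
- block_2: blue anodised drilled tube block, 40 (own x) x 30 (own y) x 32 mm high, four dark tube holes in its top face, about 90 g; origin at the centre of its underside, z up toward the holes. Starts on the tray under the cover, standing, its x roughly along the tray's y; one to three of such blocks are present, an absent one reads None
- block_3: blue anodised drilled tube block, 40 (own x) x 30 (own y) x 32 mm high, four dark tube holes in its top face, about 90 g; origin at the centre of its underside, z up toward the holes. Starts on the tray under the cover, standing, its x roughly along the tray's y; one to three of such blocks are present, an absent one reads None
- bottle: brown reagent bottle with black cap, 48 mm wide, 95 mm high, behind the work; a bystander; origin at the centre of its underside
- cup: specimen cup with red lid, 53 mm wide, 59 mm high, behind the work; a bystander; origin at the centre of its underside
- bench_timer: white bench timer with three keys, 62 x 62 x 22 mm, behind the work; a bystander; origin at the centre of its underside
Not all that is in view belongs to the job. Leave any purple look-alike of the cover alone.

How it is judged:
On the way, in this order (a step that is already met when the one before it is completed fails the run):
1. the vise jaw is slid open by more than 8 mm with the block still on the vise (value of joint vise_jaw above 0.008 m and distance between vise_block and vise_seat below 0.04 m), for 0.2 s.
2. every block stands in the warmer's well, holes up, while the lid is still open (x of vise_block in the frame of warmer_well between -0.052 and 0.052 m and y of vise_block in the frame of warmer_well between -0.072 and 0.072 m and z of vise_block in the frame of warmer_well between -0.008 and 0.008 m and angle between each of vise_block, block_1, block_2, block_3's own z axis and vertical below 0.15 rad and linear speed of each of vise_block, block_1, block_2, block_3 below 0.03 m/s and x of block_1 in the frame of warmer_well between -0.052 and 0.052 m and y of block_1 in the frame of warmer_well between -0.072 and 0.072 m and z of block_1 in the frame of warmer_well between -0.008 and 0.008 m and x of block_2 in the frame of warmer_well between -0.052 and 0.052 m and y of block_2 in the frame of warmer_well between -0.072 and 0.072 m and z of block_2 in the frame of warmer_well between -0.008 and 0.008 m and x of block_3 in the frame of warmer_well between -0.052 and 0.052 m and y of block_3 in the frame of warmer_well between -0.072 and 0.072 m and z of block_3 in the frame of warmer_well between -0.008 and 0.008 m and value of joint warmer_lid above 0.8 rad), for 0.2 s.
3. the lid is fully shut (value of joint warmer_lid below 0.03 rad), for 0.2 s.
At the end, for the whole second after the job is handed in: every block present rests upright on the well's floor (inside the walls, height within 8 mm, tilt under 0.15 rad); lid within 0.03 rad of shut; cover upright on the worktop (underside below 6 mm, tilt under 0.1 rad), its centre over 90 mm from the tray's; all at rest (x of vise_block in the frame of warmer_well between -0.052 and 0.052 m and y of vise_block in the frame of warmer_well between -0.072 and 0.072 m and z of vise_block in the frame of warmer_well between -0.008 and 0.008 m and angle between each of vise_block, block_1, block_2, block_3's own z axis and vertical below 0.15 rad and linear speed of each of vise_block, block_1, block_2, block_3, cover below 0.03 m/s and x of block_1 in the frame of warmer_well between -0.052 and 0.052 m and y of block_1 in the frame of warmer_well between -0.072 and 0.072 m and z of block_1 in the frame of warmer_well between -0.008 and 0.008 m and x of block_2 in the frame of warmer_well between -0.052 and 0.052 m and y of block_2 in the frame of warmer_well between -0.072 and 0.072 m and z of block_2 in the frame of warmer_well between -0.008 and 0.008 m and x of block_3 in the frame of warmer_well between -0.052 and 0.052 m and y of block_3 in the frame of warmer_well between -0.072 and 0.072 m and z of block_3 in the frame of warmer_well between -0.008 and 0.008 m and height (world z) of cover below 0.006 m and angle between cover's own z axis and vertical below 0.1 rad and horizontal distance between cover and tray above 0.09 m and value of joint warmer_lid below 0.03 rad); the robot touches nothing.
It fails at once if the lid is slammed (it closes faster than 1.5 rad/s) (velocity of joint warmer_lid below -1.5 rad/s).
It fails at once if the bottle, the cup or the timer is shoved more than 30 mm or tipped over (distance of any of bottle, cup, bench_timer from where it was at the start of the episode above 0.03 m or angle between any of bottle, cup, bench_timer's own z axis and vertical above 0.5 rad).
Of block_1, block_2, block_3 only 1 to 3 are there at a start; the rules pass over those that are not, and their reading is None.
At some moment in a run one of block_1, block_2, block_3 may be knocked a few centimetres aside while the robot is not near it.
It also fails if it takes over 210 s, if anything falls off the work surface, if the arm or the gripper's body presses on something with over 40 N, if the wrist force passes 120 N, or if a joint passes its speed limit or range.

## Working session

There is one attempt and no reset: what is moved stays moved. The work goes in short steps, Python scripts to look and compute and a tool call to move; the robot and the scene stay as the last step left them, time stands still between calls to the robot, and variables do not carry over. Pictures are saved under pics/ and viewed, and the job is handed in when it is done.

Besides the shell and the picture viewer there is one more tool, called as name([rows], argument=value, ...), one row to a line, values as JSON. servo_tool: Moves the arm, as the interface text tells. Its arguments: {"type":"object","properties":{"plan":{"type":"array"},"claw":{"type":"number"},"grip_force":{"type":"number"}},"required":["plan"]}

```bash
ls; mkdir -p pics
python3 - <<'E'
from workcell import bot, viewer
import cv2,numpy as np
s=bot.read_state();print(s)
for n in ["scene","top","wrist"]:
    c=viewer.read_camera(n)
    cv2.imwrite(f"pics/{n}0.png",c["color"][:,:,::-1])
    print(n,{k:v for k,v in c.items() if k!="color"})
E
```

```text
pics
{'time': 0.0, 'q': array([ 1.26311113e+00,  2.64757064e-01,  1.60538326e+00,  2.18748046e-05,
        1.27372878e+00, -3.69321741e-02]), 'joint_vel': array([ 0.00138741,  0.00050175, -0.0003473 , -0.00027756,  0.00156415,
        0.00184458]), 'joint_torque': array([ 2.52564445e-03, -5.15080619e+01, -3.67325306e+01,  2.47375310e-04,
        1.25480312e-02,  1.43468912e-05]), 'tool_pos': array([0.18032331, 0.64969426, 0.22995442]), 'tcp_rot': array([-0.42395426, -3.11243846,  0.00351679]), 'wrist_force': array([-0.48915156, -0.70344344, -0.09667675]), 'torque': array([0.0452955 , 0.05344446, 0.00151549]), 'width': 0.9995461930655682}
scene {'fx': 381.6555268802975, 'fy': 381.6555268802975, 'cx': 314.60780282039104, 'cy': 198.6809282100661, 'k1': -0.0599590399150326, 'eye': array([-0.05863672, -0.80550207,  0.65527735]), 'rotation': array([-1.99947641,  0.76849536, -0.43051482])}
top {'fx': 414.5460929074525, 'fy': 414.5460929074525, 'cx': 322.41749851427653, 'cy': 201.7826602617871, 'k1': 0.03353615459107196, 'eye': array([ 0.47496435, -0.05788861,  1.22911429]), 'rotation': array([-2.21316474,  2.1515563 , -0.1232499 ])}
wrist {'fx': 321.434450096228, 'fy': 321.434450096228, 'cx': 317.0776529223046, 'cy': 202.86129794718312, 'k1': -0.03277273654738034, 'T_tool_cam': array([[-1.26589342e-03, -9.65605098e-01, -2.60009983e-01,
         6.51754424e-02],
       [ 9.99999000e-01, -1.38637605e-03,  2.79987804e-04,
         2.01432474e-03],
       [-6.30829264e-04, -2.60009369e-01,  9.65605888e-01,
        -1.41836572e-01],
       [ 0.00000000e+00,  0.00000000e+00,  0.00000000e+00,
         1.00000000e+00]])}
```

View pics/top0.png

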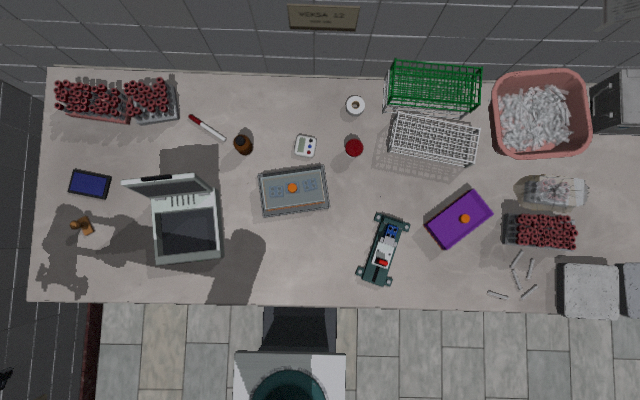

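View pics/scene0.png

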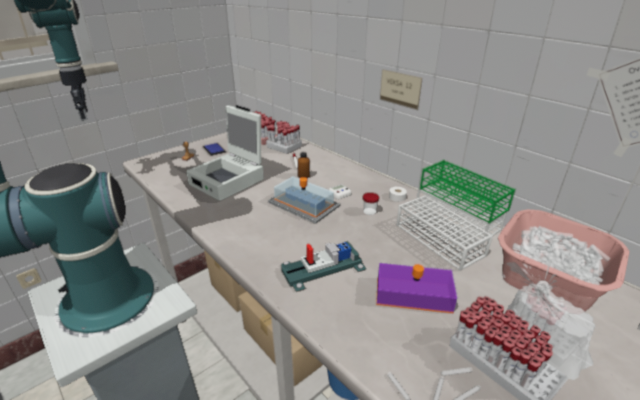

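View pics/wrist0.png

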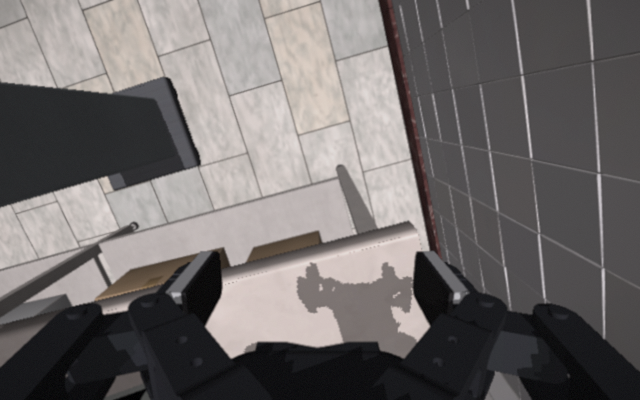

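The top view shows the warmer (186,225), the tray with the clear cover (293,188), the vise (381,250), the purple decoy (459,218), the bottle (243,145), the timer (306,145) and the cup (354,146). I'll write helpers next and zoom in.

```bash
cat > h.py <<'E'
from workcell import bot, viewer
import cv2,numpy as np
from scipy.spatial.transform import Rotation as R
def cam(n):
    s=bot.read_state()
    c=viewer.read_camera(n)
    if n=="wrist":
        T=np.eye(4);T[:3,:3]=R.from_rotvec(s["tcp_rot"]).as_matrix();T[:3,3]=s["tool_pos"]
        W=T@c["T_tool_cam"]
    else:
        W=np.eye(4);W[:3,:3]=R.from_rotvec(c["rotation"]).as_matrix();W[:3,3]=c["eye"]
    c["W"]=W
    c["K"]=np.array([[c["fx"],0,c["cx"]],[0,c["fy"],c["cy"]],[0,0,1.]]);c["D"]=np.array([c["k1"],0,0,0,0.])
    return c
def proj(c,P):
    P=np.atleast_2d(P).astype(float)
    Wi=np.linalg.inv(c["W"])
    rv,_=cv2.Rodrigues(Wi[:3,:3])
    return cv2.projectPoints(P.reshape(-1,1,3),rv,Wi[:3,3],c["K"],c["D"])[0].reshape(-1,2)
def back(c,uv,z):
    uv=np.atleast_2d(uv).astype(float).reshape(-1,1,2)
    n=cv2.undistortPointsIter(uv,c["K"],c["D"],None,None,(3,50,1e-10)).reshape(-1,2)
    d=np.c_[n,np.ones(len(n))]@c["W"][:3,:3].T
    e=c["W"][:3,3]
    return e+d*((np.broadcast_to(z,len(n))-e[2])/d[:,2])[:,None]
def crop(c,x0,y0,x1,y1,name,f=None,draw=()):
    im=c["color"][:,:,::-1].copy()
    f=f or min(800/(x1-x0),600/(y1-y0))
    o=cv2.resize(im[y0:y1,x0:x1],None,fx=f,fy=f,interpolation=cv2.INTER_CUBIC)
    for p in draw:
        q=(np.array(p)-[x0,y0]+0.5)*f-0.5
        cv2.drawMarker(o,tuple(int(v) for v in q),(0,255,255),cv2.MARKER_CROSS,12,1)
    cv2.imwrite(name,o)
def rel(pos,rot=None):
    "world TCP goal -> tool shift (cm) and turn (deg) from now"
    s=bot.read_state();T=R.from_rotvec(s["tcp_rot"])
    d=T.inv().apply(np.array(pos)-s["tool_pos"])*100
    w=np.zeros(3) if rot is None else (T.inv()*rot).as_rotvec(degrees=True)
    print("shift cm",d.round(2),"turn deg",w.round(1),"t",round(s["time"],2))
def down(yaw):
    "tool down, tool y (jaw) axis at world angle yaw (rad)"
    y=np.array([np.cos(yaw),np.sin(yaw),0]);z=np.array([0,0,-1.]);x=np.cross(y,z)
    return R.from_matrix(np.c_[x,y,z])
E
python3 - <<'E'
from h import *
c=cam("top");np.save("pics/x.npy",c["color"])
crop(c,100,150,260,270,"pics/a1.png")
crop(c,240,140,340,215,"pics/a2.png")
crop(c,340,200,420,300,"pics/a3.png",6)
c=cam("scene")
crop(c,170,90,350,225,"pics/a4.png")
crop(c,270,220,390,300,"pics/a5.png")
print(R.from_rotvec(bot.read_state()["tcp_rot"]).as_matrix().round(2))
E
```

```text
[[-0.96  0.27 -0.  ]
 [ 0.27  0.96 -0.  ]
 [ 0.   -0.   -1.  ]]
```

View pics/a1.png

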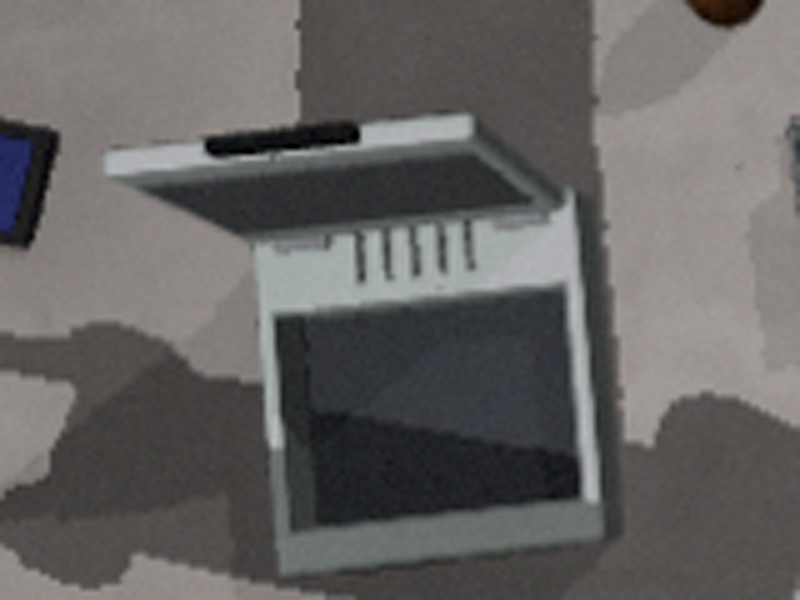

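View pics/a2.png

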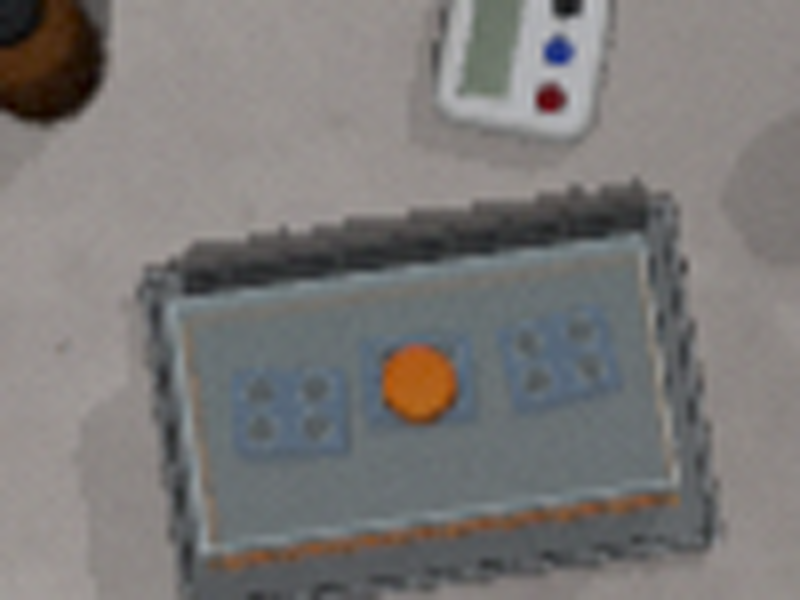

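View pics/a3.png

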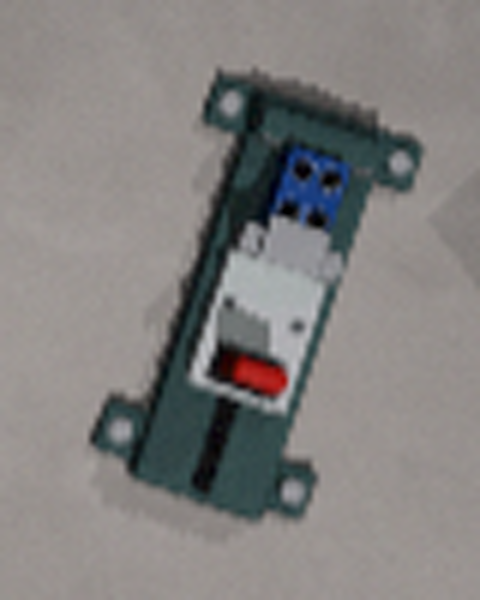

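View pics/a4.png

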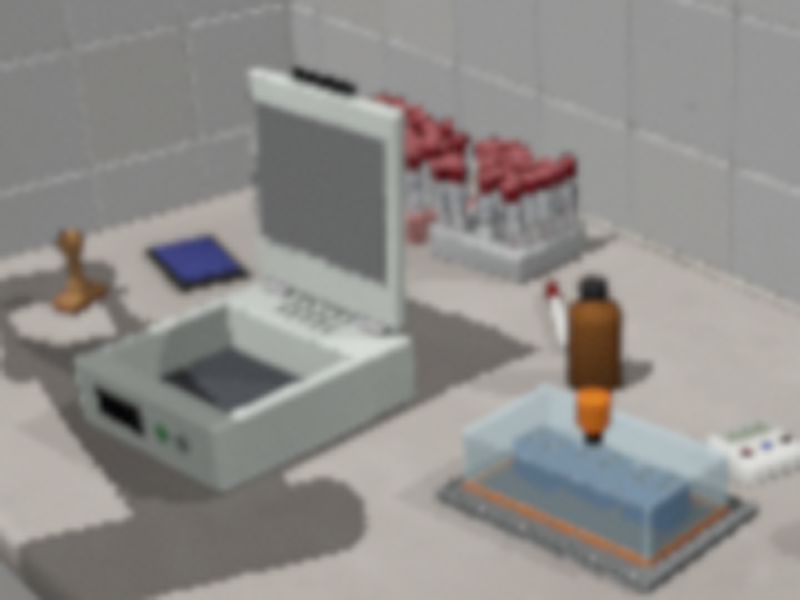

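View pics/a5.png

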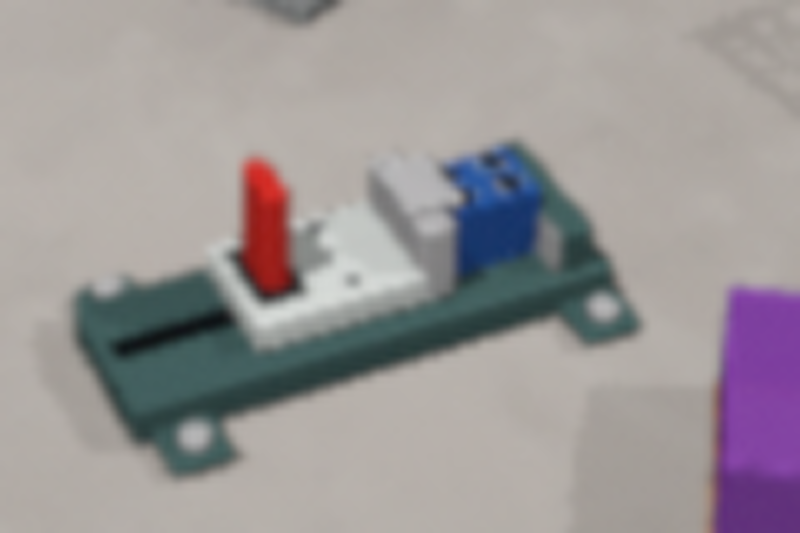

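Run:
```python
from h import *
c=cam("top")
def g(name,x0,y0,f,pts,z):
    uv=(np.array(pts,float)+.5)/f-.5+[x0,y0]
    P=back(c,uv,z);print(name);print(P.round(4));return P
# warmer top
W=g("warmer FL FR RR, well RL RR FL FR",100,150,5,[(283,572),(602,537),(575,190),(276,318),(567,288),(290,530),(583,499)],.062)
print("lens",np.linalg.norm(W[0]-W[1]),np.linalg.norm(W[1]-W[2]),"well",[np.linalg.norm(W[a]-W[b]) for a,b in((3,4),(5,6),(3,5),(4,6))], W[3:].mean(0))
dx=(W[3]+W[4]-W[5]-W[6]);print("yaw",np.arctan2(dx[1],dx[0]), "from front",np.arctan2(*(W[0]-W[1])[[1,0]])-np.pi/2, "side",np.arctan2(*(W[2]-W[1])[[1,0]]))
g("knob z94",240,140,8,[(420,384)],.094)
C=g("cover top corners z58 TL TR BR BL",240,140,8,[(172,308),(648,238),(678,495),(200,555)],.058)
print([np.linalg.norm(C[i]-C[(i+1)%4]) for i in range(4)],C.mean(0)); d=C[0]-C[1]+C[3]-C[2];print("cover y yaw",np.arctan2(d[1],d[0])-np.pi/2)
B=g("blocks z40",240,140,8,[(291,413),(417,383),(560,359)],.040)
for q in ([(236,372),(345,370),(350,452),(236,458)],[(500,328),(600,305),(622,388),(520,412)]):
    P=g("blk",240,140,8,q,.040);print([np.linalg.norm(P[i]-P[(i+1)%4]) for i in range(4)],P.mean(0));d=P[0]-P[1]+P[3]-P[2];print("yaw",np.arctan2(d[1],d[0])-np.pi/2)
V=g("vise holes z?",340,200,6,[(230,103),(402,163),(120,430),(294,490)],.008)
d=V[0]+V[1]-V[2]-V[3];print("vise yaw",np.arctan2(d[1],d[0]))
g("tab z83",340,200,6,[(274,378)],.083)
g("block top z52 ",340,200,6,[(288,150),(350,160),(330,225),(270,212)],.052)
for n,p in(("bottle",(243,142)),("timer",(306,145)),("cup",(354,146)),("purple",(465,218))): print(n,back(c,p,{'bottle':.095,'timer':.022,'cup':.059,'purple':.086}[n]))
```

```text
warmer FL FR RR, well RL RR FL FR
[[0.3997 0.3734 0.062 ]
 [0.4228 0.2008 0.062 ]
 [0.616  0.2257 0.062 ]
 [0.5393 0.3865 0.062 ]
 [0.5606 0.2273 0.062 ]
 [0.4226 0.3712 0.062 ]
 [0.4435 0.2123 0.062 ]]
lens 0.17421119800841567 0.19481239906333925 well [np.float64(0.16066027413334874), np.float64(0.1602451350080149), np.float64(0.11767547716057342), np.float64(0.11810110177237709)] [0.49149063 0.29932751 0.062     ]
yaw 0.12907459846709385 from front 0.13332623005936517 side 0.12832638395384838
knob z94
[[0.6187 0.0063 0.094 ]]
cover top corners z58 TL TR BR BL
[[ 0.6478  0.0972  0.058 ]
 [ 0.6782 -0.0712  0.058 ]
 [ 0.5863 -0.0843  0.058 ]
 [ 0.5601  0.0838  0.058 ]]
[np.float64(0.17107231685886343), np.float64(0.09281998446643151), np.float64(0.17013983969455568), np.float64(0.08866687519611854)] [0.61810396 0.00636144 0.058     ]
cover y yaw 0.1667095982420197
blocks z40
[[ 0.6136  0.0554  0.04  ]
 [ 0.6258  0.0105  0.04  ]
 [ 0.6361 -0.0408  0.04  ]]
blk
[[0.6279 0.0757 0.04  ]
 [0.6298 0.0365 0.04  ]
 [0.6001 0.0337 0.04  ]
 [0.5967 0.0745 0.04  ]]
[np.float64(0.0391779840594993
[... 265 characters left out ...]
   0.04  ]]
[np.float64(0.037117540410006415), np.float64(0.03128458437181715), np.float64(0.03782418168713192), np.float64(0.03142241696382517)] [ 0.63642673 -0.04097655  0.04      ]
yaw 0.26066871489230614
vise holes z?
[[ 0.5503 -0.2451  0.008 ]
 [ 0.5232 -0.3302  0.008 ]
 [ 0.3897 -0.1938  0.008 ]
 [ 0.3633 -0.2788  0.008 ]]
vise yaw -0.3103212803195896
tab z83
[[ 0.4203 -0.2555  0.083 ]]
block top z52 
[[ 0.526  -0.2662  0.052 ]
 [ 0.5221 -0.2957  0.052 ]
 [ 0.4912 -0.2865  0.052 ]
 [ 0.4965 -0.258   0.052 ]]
bottle [[0.74149909 0.14609506 0.095     ]]
timer [[ 0.75582297 -0.02648231  0.022     ]]
cup [[ 0.74869285 -0.16533832  0.059     ]]
purple [[ 0.54898897 -0.47440078  0.086     ]]
```

Run:
```python
from h import *
for p in [(.34,.45,.26),(.45,.15,.26),(.44,-.12,.24),(.425,-.25,.20)]: rel(p,down(-.31))
```

```text
shift cm [-20.73 -15.02  -2.91] turn deg [-0.   0.  92.2] t 0.3
shift cm [-39.35 -40.98  -2.89] turn deg [-0.   0.  92.2] t 0.3
shift cm [-45.61 -67.27  -0.87] turn deg [-0.   0.  92.2] t 0.3
shift cm [-47.64 -80.19   3.14] turn deg [-0.   0.  92.2] t 0.3
```

servo_tool([
  [[-5,-3.7,-1,0,0,7],[-10,-7.5,-2,0,0,14],[-15,-11,-3,0,0,21],[-20.7,-15,-3,0,0,28],[-23,-18.2,-3,0,0,34],[-25.3,-21.5,-3,0,0,40],[-27.7,-24.7,-3,0,0,46],[-30,-28,-3,0,0,52],[-32.3,-31.2,-3,0,0,58],[-34.7,-34.5,-3,0,0,64],[-37,-37.7,-3,0,0,70],[-39.4,-41,-3,0,0,76],[-40.5,-45,-3,0,0,82],[-41.5,-49,-2.5,0,0,88],[-42.5,-53,-2,0,0,92.2],[-43.5,-57,-1.5,0,0,92.2],[-44.5,-61,-1,0,0,92.2],[-45.3,-65,-1,0,0,92.2],[-45.8,-69,0,0,0,92.2],[-46.5,-73,0,0,0,92.2]],
], claw=5)

```text
time: 1.97
tool_pos: [0.4379, -0.1126, 0.2369]
tcp_rot: [2.536, 1.852, -0.0]
wrist_force: [1.9, 0.8, -0.3]
width: 0.583
```

Run:
```python
from h import *
s=bot.read_state();print(s["tool_pos"],s["tcp_rot"],s["q"].round(3),s["width"])
rel((.425,-.25,.20),down(-.31))
```

```text
[ 0.43787522 -0.11256147  0.23686361] [ 2.53619928e+00  1.85214333e+00 -9.28516226e-05] [-3.060e-01 -1.740e-01  2.050e+00 -1.000e-03  1.265e+00  3.000e-03] 0.5828943335156597
shift cm [-13.48   2.95   3.7 ] turn deg [0. 0. 0.] t 1.97
```

servo_tool([
  [[-4,0.9,1,0,0,0],[-8,1.8,2,0,0,0],[-11,2.5,3,0,0,0],[-13.5,3,3.7,0,0,0],[-13.5,3,3.7,0,0,0]],
])

```text
time: 2.38
tool_pos: [0.4238, -0.2541, 0.1984]
tcp_rot: [2.541, 1.847, -0.004]
wrist_force: [0.0, -0.1, -0.1]
width: 0.588
```

Run:
```python
from h import *
s=bot.read_state();print(s["tool_pos"],s["tcp_rot"],s["width"])
c=cam("wrist");np.savez("pics/w1.npz",W=c["W"])
crop(c,0,0,640,400,"pics/b1.png",1.25)
```

```text
[ 0.42382537 -0.25405772  0.19835028] [ 2.54078052  1.84731342 -0.00371805] 0.5881350230725633
```

View pics/b1.png

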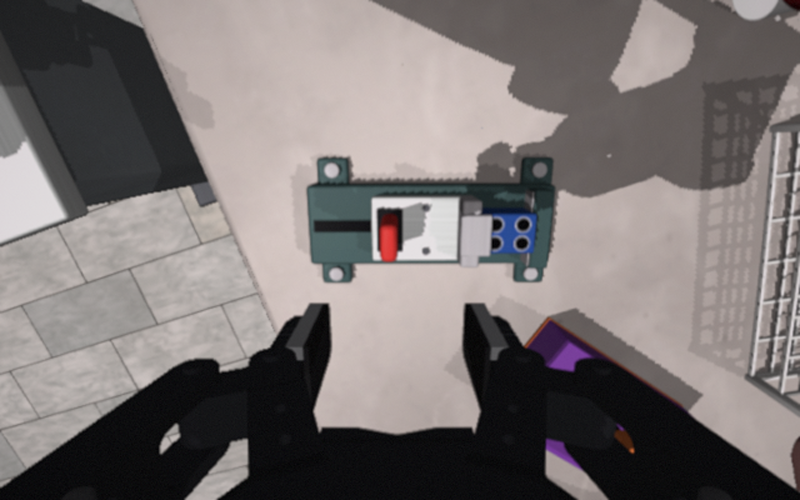

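Run:
```python
from h import *
c=cam("wrist")
crop(c,240,120,450,230,"pics/b2.png",3.8)
```

```text
(no output)
```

View pics/b2.png

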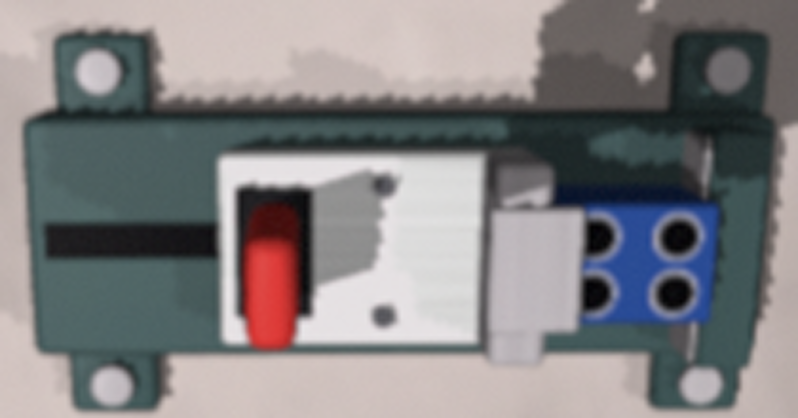

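Run:
```python
from h import *
c=cam("wrist")
def g(pts,z):
    uv=(np.array(pts,float)+.5)/3.8-.5+[240,120];P=back(c,uv,z);print(P.round(4));return P
t=g([(271,237),(271,348),(271,293)],.083)
b=g([(720,205),(713,325)],.052)
ax=np.array([np.cos(-.31),np.sin(-.31),0])
print("blk centre",b.mean(0)-.02*ax, "slot");
V=g([(98,72),(729,71),(112,385),(701,385)],.008)
d=V[1]+V[3]-V[0]-V[2];print(np.arctan2(d[1],d[0]))
d=g([(600,237),(680,237),(595,293),(674,293)],.052)
rel((t[2][0],t[2][1],.060),down(-.31))
```

```text
[[ 0.4253 -0.2342  0.083 ]
 [ 0.4175 -0.2579  0.083 ]
 [ 0.4214 -0.246   0.083 ]]
[[ 0.5279 -0.2656  0.052 ]
 [ 0.5196 -0.2944  0.052 ]]
blk centre [ 0.50470838 -0.27389737  0.052     ] slot
[[ 0.3891 -0.1908  0.008 ]
 [ 0.5509 -0.2426  0.008 ]
 [ 0.3622 -0.275   0.008 ]
 [ 0.5235 -0.3273  0.008 ]]
-0.3117668034819505
[[ 0.4984 -0.2643  0.052 ]
 [ 0.5169 -0.2703  0.052 ]
 [ 0.4938 -0.2775  0.052 ]
 [ 0.5123 -0.2835  0.052 ]]
shift cm [ 0.28 -0.5  14.  ] turn deg [ 0.  0. -0.] t 2.53
```

servo_tool([
  [[0.3,-0.5,4,0,0,0],[0.3,-0.5,8,0,0,0],[0.3,-0.5,11.5,0,0,0],[0.3,-0.5,14,0,0,0],[0.3,-0.5,14.8,0,0,0],[0.3,-0.5,14.8,0,0,0],[0.3,-0.5,14.8,0,0,0]],
], claw=4)

```text
time: 3.12
tool_pos: [0.4225, -0.2454, 0.0531]
tcp_rot: [2.536, 1.852, 0.001]
wrist_force: [0.2, -1.1, 0.2]
width: 0.467
```

servo_tool([
  [[0,0,0,0,0,0],[0,0,0,0,0,0],[0,0,0,0,0,0],[0,0,0,0,0,0],[0,0,0,0,0,0],[0,0,0,0,0,0]],
], claw=0, grip_force=40)

```text
time: 3.62
tool_pos: [0.421, -0.245, 0.0553]
tcp_rot: [-2.535, -1.853, 0.002]
wrist_force: [-9.7, 4.8, 12.8]
width: 0.128
```

servo_tool([
  [[0,-0.8,0,0,0,0],[0,-1.6,0,0,0,0],[0,-2.3,0,0,0,0],[0,-3,0,0,0,0],[0,-3.6,0,0,0,0],[0,-4,0,0,0,0],[0,-4,0,0,0,0],[0,-4,0,0,0,0]],
])

```text
time: 4.28
tool_pos: [0.3817, -0.2324, 0.0554]
tcp_rot: [-2.534, -1.852, 0.004]
wrist_force: [-2.5, 1.8, -5.7]
width: 0.131
```

Run:
```python
from h import *
c=cam("top");crop(c,340,200,420,300,"pics/b3.png",6)
```

```text
(no output)
```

View pics/b3.png

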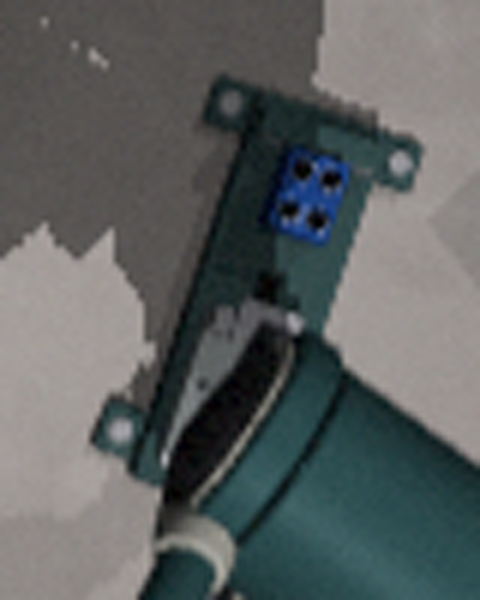

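servo_tool([
  [[0,0,0,0,0,0],[0,0,0,0,0,0],[0,0,0,0,0,0],[0,0,-3,0,0,0],[0,0,-7,0,0,0],[0,0,-11,0,0,0],[0,2,-13,0,0,0],[0,2,-13,0,0,0]],
], claw=4)

```text
time: 5.0
tool_pos: [0.4078, -0.2424, 0.1934]
tcp_rot: [2.527, 1.847, 0.005]
wrist_force: [1.8, -1.3, 0.8]
width: 0.47
```

Run:
```python
from h import *
rel((.5047,-.274,.16),down(-.311+np.pi/2))
c=cam("top");crop(c,340,200,420,300,"pics/b4.png",6)
```

```text
shift cm [-0.06 10.16  3.45] turn deg [  0.3   0.7 -89.9] t 5.0
```

View pics/b4.png

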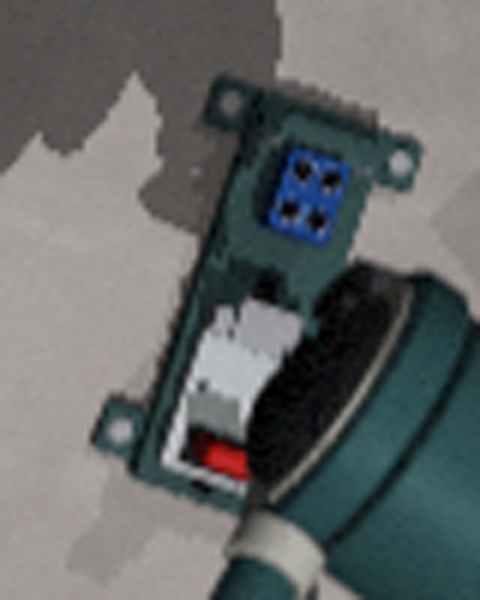

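The jaw has opened about 40 mm and stays there, with the block still standing at about (309,195) in the crop. Next I turn the tool and go over the block.

servo_tool([
  [[0,2,0,0,0,-7],[0,4,0,0,0,-14],[0,6,0,0,0,-21],[0,8,0,0,0,-28],[0,10,0,0,0,-35],[0,10.2,0,0,0,-42],[0,10.2,1,0,0,-49],[0,10.2,2,0,0,-56],[0,10.2,3,0,0,-63],[0,10.2,3.5,0,0,-70],[0,10.2,3.5,0,0,-77],[0,10.2,3.5,0,0,-84],[0,10.2,3.5,0,0,-90],[0,10.2,3.5,0,0,-90],[0,10.2,3.5,0,0,-90]],
], claw=6)

```text
time: 6.3
tool_pos: [0.5015, -0.2714, 0.1542]
tcp_rot: [0.486, 3.102, -0.004]
wrist_force: [-0.6, 0.9, 0.2]
width: 0.701
```

Run:
```python
from h import *
rel((.5047,-.274,.026),down(-.311+np.pi/2))
s=bot.read_state();print(s["q"].round(2),s["tool_pos"])
c=cam("wrist");crop(c,0,0,640,400,"pics/b5.png",1.25)
b=proj(c,[(.5047,-.274,.052),(.5047,-.274,.02)]);print(b*1.25)
```

```text
shift cm [-0.35 -0.12 12.82] turn deg [-0.1  0.1  0. ] t 6.3
[-0.54  0.13  1.91 -0.    1.1  -1.8 ] [ 0.50153138 -0.27143446  0.15416195]
[[391.01841272 258.33880985]
 [391.66140891 245.95843453]]
```

View pics/b5.png

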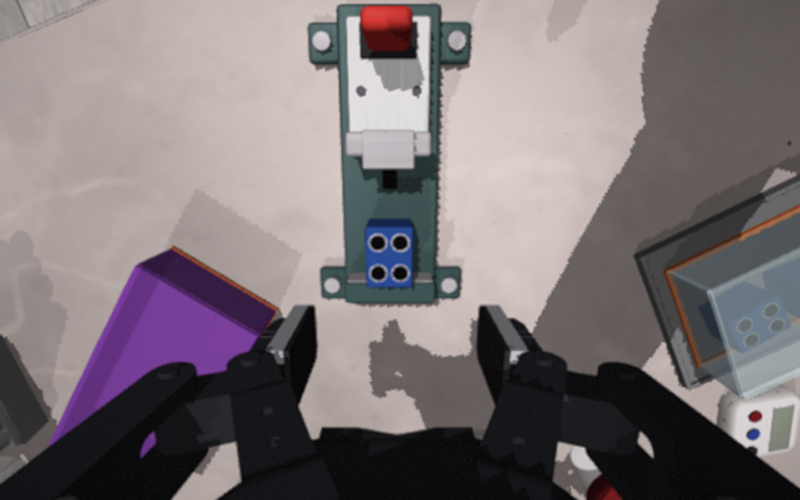

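servo_tool([
  [[-0.35,-0.1,4,0,0,0],[-0.35,-0.1,8,0,0,0],[-0.35,-0.1,10.5,0,0,0],[-0.35,-0.1,12,0,0,0],[-0.35,-0.1,12.6,0,0,0],[-0.35,-0.1,12.6,0,0,0],[-0.35,-0.1,12.6,0,0,0]],
], claw=5)

```text
time: 6.93
tool_pos: [0.5054, -0.2742, 0.0289]
tcp_rot: [0.488, 3.1, -0.004]
wrist_force: [0.9, -0.8, 1.4]
width: 0.586
```

servo_tool([
  [[0,0,0,0,0,0],[0,0,0,0,0,0],[0,0,0,0,0,0],[0,0,0,0,0,0],[0,0,0,0,0,0],[0,0,0,0,0,0]],
], claw=2, grip_force=40)

```text
time: 7.43
tool_pos: [0.5072, -0.2753, 0.0312]
tcp_rot: [0.487, 3.096, -0.007]
wrist_force: [0.1, -0.4, 7.2]
width: 0.345
```

servo_tool([
  [[0,0,-1,0,0,0],[0,0,-3,0,0,0],[0,0,-7,0,0,0],[0,0,-11,0,0,0],[0,0,-15,0,0,0],[0,0,-18,0,0,0],[0,0,-19,0,0,0],[0,0,-19,0,0,0]],
])

```text
time: 8.1
tool_pos: [0.508, -0.2754, 0.2259]
tcp_rot: [0.486, 3.089, -0.012]
wrist_force: [1.1, 0.4, -1.7]
width: 0.342
```

```bash
cat >> h.py <<'E'
WC=np.array([.4925,.2993,0]);WY=.13
EX=np.array([np.cos(WY),np.sin(WY),0]);EY=np.array([-np.sin(WY),np.cos(WY),0]);EZ=np.array([0,0,1.])
def wp(x,y,z): return WC+x*EX+y*EY+z*EZ
def lidpt(a,r,y,o):  # o outside offset
    u=-np.cos(a)*EX+np.sin(a)*EZ; n=np.sin(a)*EX+np.cos(a)*EZ
    return wp(.1,0,.066)+r*u+o*n+y*EY
E
python3 - <<'E'
from h import *
c=cam("top")
for a in (1.5,1.55,1.6,1.65,1.7,1.75):
    p=proj(c,[lidpt(a,.18,.087,.012),lidpt(a,.18,-.087,.012),lidpt(a,.18,-.087,-.002)])
    print(a,((p-[100,150]+.5)*5-.5).round(0).tolist())
rel((.5072,-.2753,.22)); 
for q in ((.507,-.05,.22),wp(.027,-.04,.22)): rel(q,down(WY+np.pi/2))
c=cam("scene");crop(c,170,90,450,300,"pics/c1.png")
E
```

```text
1.5 [[105.0, 206.0], [480.0, 169.0], [483.0, 199.0]]
1.55 [[104.0, 187.0], [479.0, 151.0], [481.0, 180.0]]
1.6 [[103.0, 168.0], [478.0, 132.0], [480.0, 161.0]]
1.65 [[103.0, 150.0], [477.0, 114.0], [478.0, 143.0]]
1.7 [[104.0, 132.0], [476.0, 96.0], [477.0, 124.0]]
1.75 [[104.0, 114.0], [476.0, 79.0], [477.0, 106.0]]
shift cm [-0.09 -0.05  0.26] turn deg [0. 0. 0.] t 8.15
shift cm [ 6.85 21.38  0.1 ] turn deg [ -0.4   0.5 -25.3] t 8.15
shift cm [14.8  51.72 -0.1 ] turn deg [ -0.4   0.5 -25.3] t 8.15
```

View pics/c1.png

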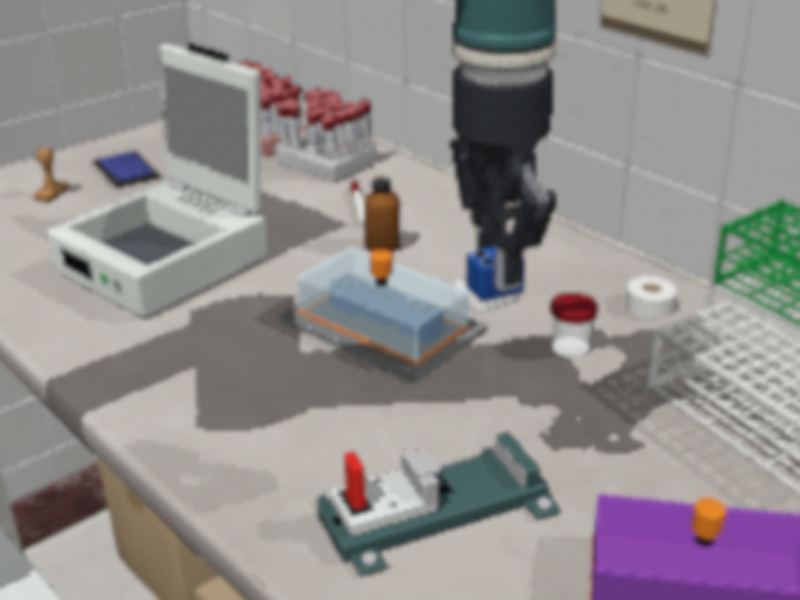

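servo_tool([
  [[1.2,3.6,0,0,0,-4],[2.4,7.2,0,0,0,-8],[3.6,10.8,0,0,0,-12],[4.8,14.4,0,0,0,-16],[5.8,18,0,0,0,-20],[6.8,21.4,0,0,0,-24],[7.8,25.2,0,0,0,-25.3],[8.8,29,0,0,0,-25.3],[9.8,32.8,0,0,0,-25.3],[10.8,36.5,0,0,0,-25.3],[11.8,40.3,0,0,0,-25.3],[12.8,44,0,0,0,-25.3],[13.8,47.8,0,0,0,-25.3],[14.5,50.5,0,0,0,-25.3],[14.8,51.7,0,0,0,-25.3],[14.8,51.7,0,0,0,-25.3],[14.8,51.7,0,0,0,-25.3]],
])

```text
time: 9.62
tool_pos: [0.5216, 0.263, 0.2147]
tcp_rot: [0.206, -3.135, 0.012]
wrist_force: [0.2, 0.3, -1.1]
width: 0.343
```

Run:
```python
from h import *
s=bot.read_state();print(s["tool_pos"],s["q"].round(2),s["width"])
rel(wp(.029,-.04,.033),down(WY+np.pi/2))
c=cam("wrist");crop(c,0,0,640,400,"pics/c2.png",1.25)
print(proj(c,[wp(x,y,.062) for x,y in((-.06,-.08),(-.06,.08),(.06,-.08),(.06,.08))])*1.25)
```

```text
[0.52160172 0.26300825 0.21465088] [ 0.43  0.11  1.82 -0.01  1.22 -1.27] 0.34256350556306875
shift cm [-0.49  0.12 18.16] turn deg [-0.4 -0.   0.1] t 9.62
[[337.92674874 116.69031813]
 [566.60670577 117.23372573]
 [343.63003651 279.68525685]
 [550.26350476 279.99183859]]
```

View pics/c2.png

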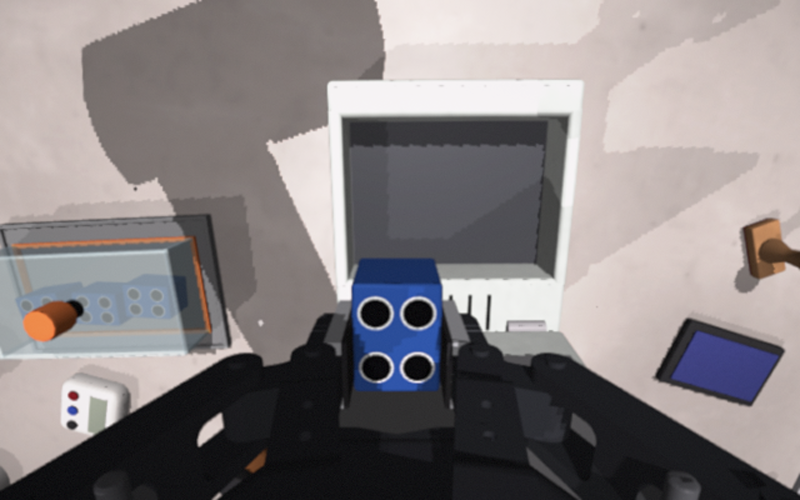

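Run:
```python
from h import *
s=bot.read_state()
c=cam("wrist")
P=back(c,np.array([(375,313),(418,312),(377,368),(417,366),(396,340)])/1.25,s["tool_pos"][2]+.021)
print(R.from_rotvec(s["tcp_rot"]).inv().apply(P-s["tool_pos"]).round(4))
```

```text
[[ 0.0119 -0.0053 -0.021 ]
 [ 0.0122  0.0087 -0.0211]
 [-0.0083 -0.0049 -0.021 ]
 [-0.0075  0.0086 -0.0211]
 [ 0.0022  0.0015 -0.021 ]]
```

servo_tool([
  [[-0.5,0.1,4,0,0,0],[-0.5,0.1,8,0,0,0],[-0.5,0.1,12,0,0,0],[-0.5,0.1,15,0,0,0],[-0.5,0.1,17,0,0,0],[-0.5,0.1,18,0,0,0],[-0.5,0.1,18.2,0,0,0],[-0.5,0.1,18.2,0,0,0]],
])

```text
time: 10.38
tool_pos: [0.5279, 0.2613, 0.0339]
tcp_rot: [-0.2, 3.133, -0.011]
wrist_force: [0.4, -1.1, -1.0]
width: 0.342
```

servo_tool([
  [[0,0,0.3,0,0,0],[0,0,0.3,0,0,0],[0,0,0.3,0,0,0]],
])

```text
time: 10.63
tool_pos: [0.5288, 0.2614, 0.0321]
tcp_rot: [-0.199, 3.132, -0.01]
wrist_force: [-0.4, 0.8, -1.1]
width: 0.34
```

servo_tool([
  [[0,0,0,0,0,0],[0,0,0,0,0,0],[0,0,0,0,0,0],[0,0,-2,0,0,0],[0,0,-6,0,0,0],[0,0,-10,0,0,0],[0,0,-14,0,0,0],[0,0,-18,0,0,0],[0,0,-20,0,0,0]],
], claw=3.9)

```text
time: 11.38
tool_pos: [0.5303, 0.2639, 0.2389]
tcp_rot: [-0.199, 3.123, -0.005]
wrist_force: [0.8, 0.1, 0.7]
width: 0.458
```

Run:
```python
from h import *
s=bot.read_state();print(s["tool_pos"],s["q"].round(2),s["width"])
for q in ((.54,.14,.24),(.61,.03,.22),(.6184,.0063,.20)):rel(q,down(.167))
c=cam("wrist");crop(c,0,0,640,400,"pics/c3.png",1.25)
```

```text
[0.53025858 0.26387256 0.23886724] [ 0.42  0.1   1.78 -0.01  1.25 -1.27] 0.4576514041987001
shift cm [  0.6  -12.41  -0.07] turn deg [ 0.3  0.7 87.7] t 11.38
shift cm [ -4.92 -24.2    2.04] turn deg [ 0.3  0.7 87.7] t 11.38
shift cm [ -5.43 -26.65   4.06] turn deg [ 0.3  0.7 87.7] t 11.38
```

View pics/c3.png

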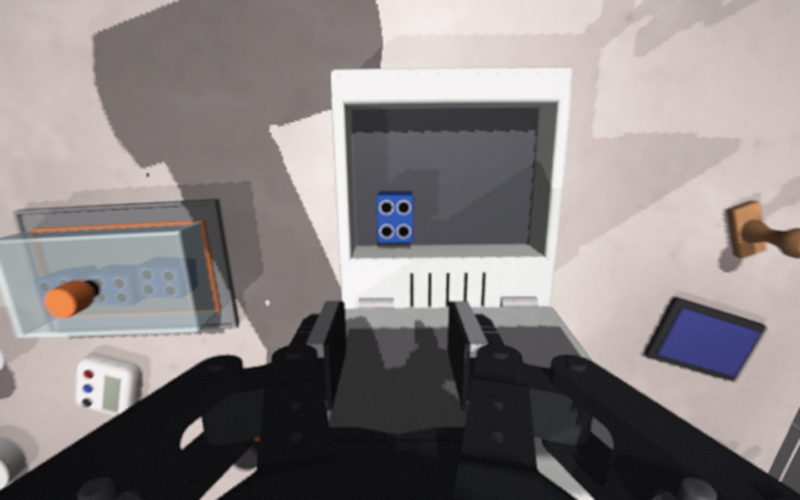

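servo_tool([
  [[0.3,-4,0,0,0,7],[0.5,-8,0,0,0,14],[0.6,-12,0,0,0,21],[-1,-15.5,0.5,0,0,28],[-2.5,-19,1,0,0,35],[-4,-22,1.5,0,0,42],[-5,-24.5,2,0,0,49],[-5.4,-26.6,3,0,0,56],[-5.4,-26.6,3,0,0,63],[-5.4,-26.6,3,0,0,70],[-5.4,-26.6,3,0,0,77],[-5.4,-26.6,3,0,0,84],[-5.4,-26.6,3,0,0,87.7],[-5.4,-26.6,3,0,0,87.7],[-5.4,-26.6,3,0,0,87.7]],
], claw=5.5)

```text
time: 12.68
tool_pos: [0.6195, 0.0077, 0.2135]
tcp_rot: [2.017, 2.392, 0.016]
wrist_force: [-0.2, 0.8, 0.3]
width: 0.646
```

Run:
```python
from h import *
s=bot.read_state();print(s["tool_pos"],s["q"].round(2),s["width"])
rel((.6184,.0063,.064),down(.167))
c=cam("wrist");crop(c,0,0,640,400,"pics/c4.png",1.25)
print(proj(c,[(.6184,.0063,.094),(.6184,.0063,.070)])*1.25)
```

```text
[0.61952155 0.00772095 0.21348666] [-0.03  0.16  1.76  0.    1.2  -0.2 ] 0.6462700129639342
shift cm [-0.07 -0.38 14.94] turn deg [0.9 0.2 0.1] t 12.68
[[389.55180805 250.58221483]
 [389.54774081 242.18097906]]
```

View pics/c4.png

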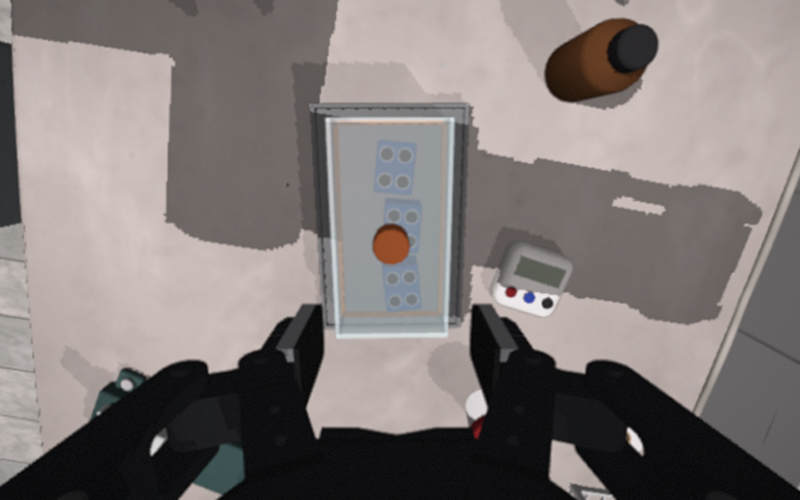

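servo_tool([
  [[0,-0.2,4,0.9,0,0],[0,-0.3,8,0.9,0,0],[0,-0.3,12,0.9,0,0],[0,-0.3,14,0.9,0,0],[0,-0.3,14.9,0.9,0,0],[0,-0.3,14.9,0.9,0,0],[0,-0.3,14.9,0.9,0,0]],
])

```text
time: 13.32
tool_pos: [0.6197, 0.0072, 0.0652]
tcp_rot: [2.022, 2.399, -0.002]
wrist_force: [1.1, 0.7, 0.7]
width: 0.644
```

servo_tool([
  [[0,0,0,0,0,0],[0,0,0,0,0,0],[0,0,0,0,0,0],[0,0,0,0,0,0],[0,0,0,0,0,0],[0,0,0,0,0,0]],
], claw=1.5, grip_force=40)

```text
time: 13.82
tool_pos: [0.6216, 0.0071, 0.0681]
tcp_rot: [2.02, 2.397, 0.002]
wrist_force: [-0.5, 0.2, 6.1]
width: 0.287
```

Run:
```python
from h import *
s=bot.read_state();print(s["tool_pos"],s["q"].round(2),s["width"])
z0=s["tool_pos"][2]
for q in ((.6184,.0063,z0+.10),(.45,.02,z0+.1),(.45,.02,z0-.008)):rel(q,down(.167))
c=cam("scene");crop(c,170,90,450,300,"pics/c5.png")
```

```text
[0.6215857  0.00708453 0.06813305] [-0.03  0.31  1.87 -0.    0.96 -0.19] 0.2868774012259417
shift cm [ -0.07  -0.27 -10.  ] turn deg [0.3 0.2 0.2] t 13.82
shift cm [  4.14 -16.64 -10.11] turn deg [0.3 0.2 0.2] t 13.82
shift cm [  4.18 -16.7    0.69] turn deg [0.3 0.2 0.2] t 13.82
```

View pics/c5.png

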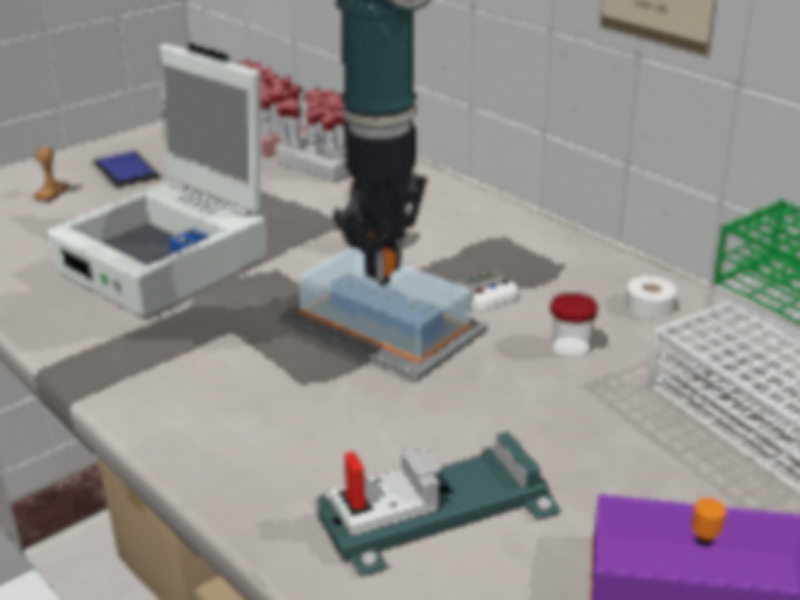

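servo_tool([
  [[0,0,-0.7,0,0,0],[0,0,-2,0,0,0],[0,0,-4,0,0,0],[0,0,-7,0,0,0],[0,0,-10,0,0,0],[0.7,-2.5,-10,0,0,0],[1.4,-5.5,-10,0,0,0],[2.2,-8.5,-10,0,0,0],[2.9,-11.5,-10,0,0,0],[3.6,-14.5,-10,0,0,0],[4.1,-16.4,-10,0,0,0],[4.2,-16.7,-10,0,0,0],[4.2,-16.7,-10,0,0,0]],
])

```text
time: 14.95
tool_pos: [0.4486, 0.0207, 0.1681]
tcp_rot: [2.019, 2.396, 0.004]
wrist_force: [0.6, 0.3, -1.9]
width: 0.29
```

Run:
```python
from h import *
s=bot.read_state();print(s["tool_pos"],s["q"].round(2),s["width"])
rel((.45,.02,.0605),down(.167))
c=cam("scene");crop(c,170,90,450,300,"pics/c6.png")
```

```text
[0.44858395 0.02065605 0.16806927] [-0.01 -0.13  2.14 -0.    1.12 -0.18] 0.29046562887334426
shift cm [-0.04  0.05 10.76] turn deg [0.4 0.3 0.2] t 14.95
```

View pics/c6.png

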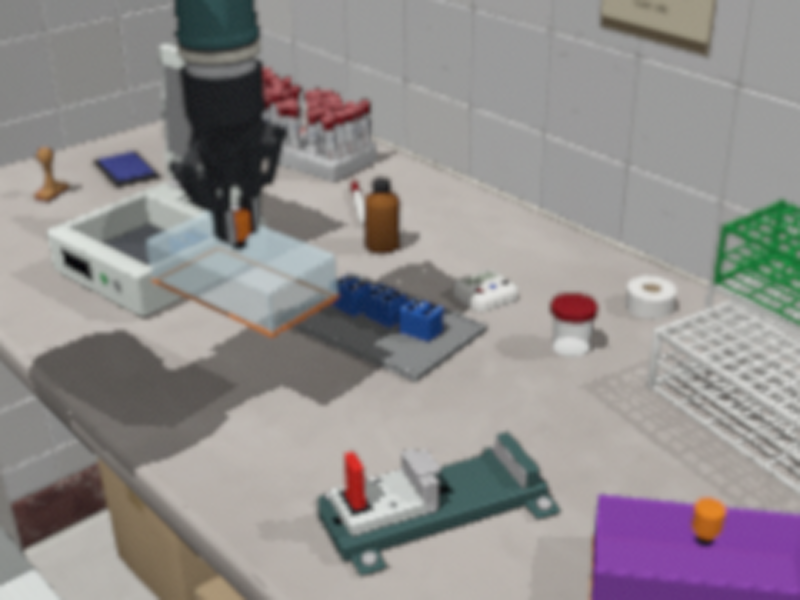

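servo_tool([
  [[0,0,3,0.4,0.3,0],[0,0,6,0.4,0.3,0],[0,0,8.5,0.4,0.3,0],[0,0,9.8,0.4,0.3,0],[0,0,10.4,0.4,0.3,0],[0,0,10.7,0.4,0.3,0],[0,0,10.8,0.4,0.3,0],[0,0,10.8,0.4,0.3,0]],
])

```text
time: 15.67
tool_pos: [0.4525, 0.0201, 0.0613]
tcp_rot: [2.023, 2.401, 0.004]
wrist_force: [1.0, 0.7, -1.7]
width: 0.287
```

servo_tool([
  [[0,0,0,0,0,0],[0,0,0,0,0,0],[0,0,0,0,0,0],[0,0,0,0,0,0],[0,0,-2,0,0,0],[0,0,-5,0,0,0],[0,0,-9,0,0,0],[0,0,-13,0,0,0],[0,0,-15,0,0,0]],
], claw=5)

```text
time: 16.42
tool_pos: [0.4543, 0.0201, 0.217]
tcp_rot: [2.019, 2.396, 0.012]
wrist_force: [1.4, -0.3, 0.5]
width: 0.589
```

Run:
```python
from h import *
s=bot.read_state();print(s["tool_pos"],s["q"].round(2),s["width"])
c=cam("top");crop(c,230,140,390,260,"pics/c7.png")
c=cam("scene");crop(c,170,90,450,300,"pics/c8.png")
for q in ((.58,.02,.2),(.60,.055,.20)):rel(q,down(.167))
```

```text
[0.45431693 0.02006821 0.21695254] [-0.01 -0.16  2.08  0.    1.22 -0.18] 0.5885949470940962
shift cm [-2.11 12.23  1.91] turn deg [0.8 0.1 0.2] t 16.52
shift cm [ 1.   14.79  1.94] turn deg [0.8 0.1 0.2] t 16.52
```

View pics/c7.png

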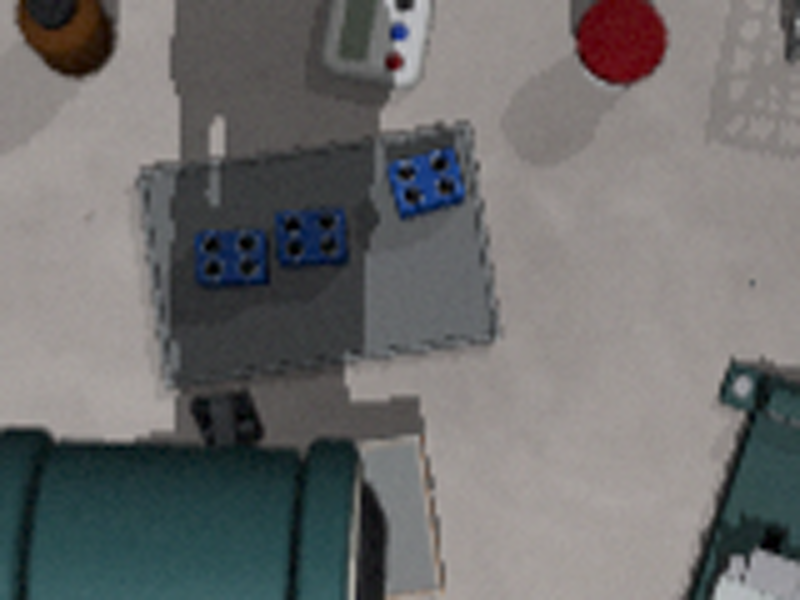

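View pics/c8.png

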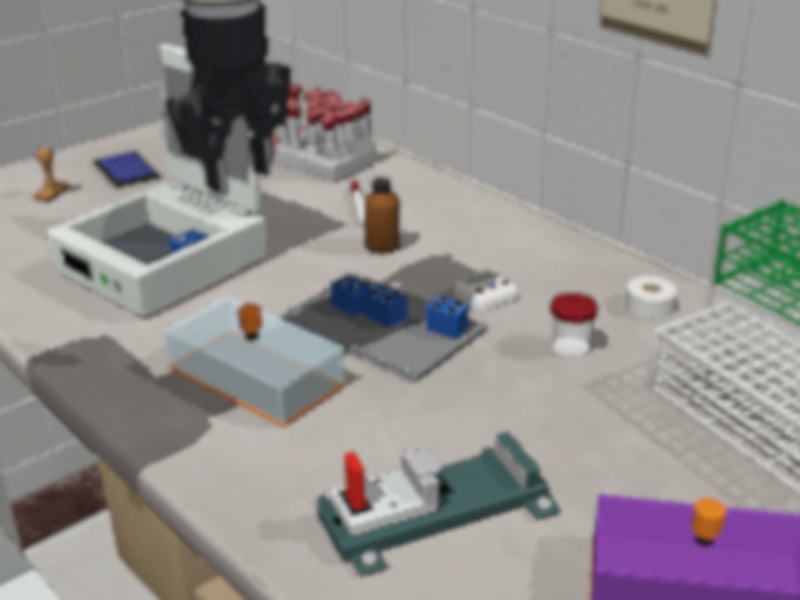

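Run:
```python
from h import *
c=cam("top")
for n,q in dict(L=[(197,232),(266,230),(268,284),(199,288)],M=[(278,213),(343,208),(348,262),(279,267)],Rr=[(388,163),(457,150),(466,202),(400,217)]).items():
    uv=(np.array(q,float)+.5)/5-.5+[230,140];P=back(c,uv,.04)
    d=P[0]-P[1]+P[3]-P[2];print(n,P.mean(0).round(4),"yaw",np.arctan2(d[1],d[0])-np.pi/2,[np.linalg.norm(P[i]-P[(i+1)%4]).round(4) for i in range(4)])
```

```text
L [0.6133 0.0549 0.04  ] yaw 0.07376055823691541 [np.float64(0.0397), np.float64(0.0314), np.float64(0.0396), np.float64(0.0325)]
M [0.6269 0.0096 0.04  ] yaw 0.10530008260774215 [np.float64(0.0376), np.float64(0.0316), np.float64(0.0398), np.float64(0.0314)]
Rr [ 0.6607 -0.0563  0.04  ] yaw 0.2369694676286691 [np.float64(0.0407), np.float64(0.0309), np.float64(0.0392), np.float64(0.0323)]
```

Run:
```python
from h import *
for q in ((.6133,.0549,.15),(.6133,.0549,.016)):rel(q,down(.07))
```

```text
shift cm [ 0.74 16.24  6.59] turn deg [0.6 0.  5.8] t 16.57
shift cm [ 0.75 16.11 19.99] turn deg [0.6 0.  5.8] t 16.57
```

servo_tool([
  [[0.2,4,0,0.6,0,3],[0.4,8,0,0.6,0,5.8],[0.7,12,0,0.6,0,5.8],[0.7,16,2,0.6,0,5.8],[0.7,16.2,5.5,0.6,0,5.8],[0.7,16.2,9,0.6,0,5.8],[0.7,16.2,10,0.6,0,5.8],[0.7,16.2,10,0.6,0,5.8]],
], claw=5.5)

```text
time: 17.23
tool_pos: [0.6081, 0.0543, 0.1094]
tcp_rot: [-2.137, -2.291, 0.015]
wrist_force: [-0.4, -0.8, -0.6]
width: 0.644
```

Run:
```python
from h import *
rel((.6133,.0549,.016),down(.07))
c=cam("wrist");
print(proj(c,[(.6133,.0549,.04)])*1.25)
crop(c,0,0,640,400,"pics/d1.png",1.25)
```

```text
shift cm [0.03 0.64 9.33] turn deg [-0.7  0.  -0. ] t 17.23
[[405.36560908 271.77223548]]
```

View pics/d1.png

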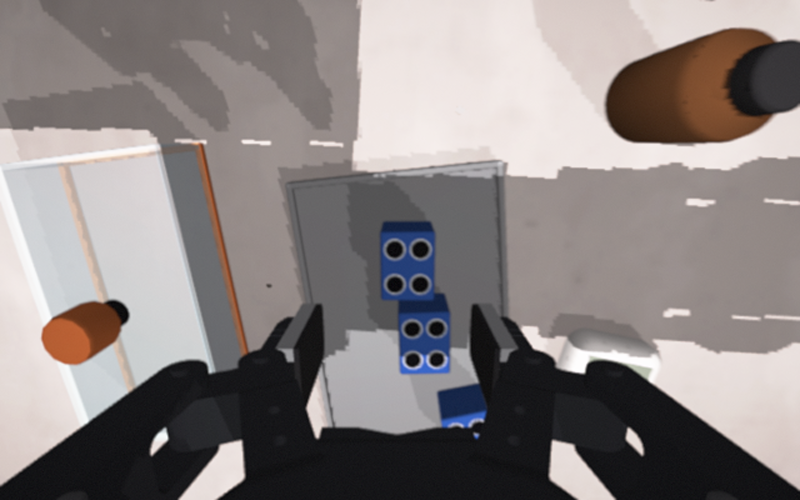

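servo_tool([
  [[0.1,0.5,3.5,-0.7,0,0],[0.1,0.6,7,-0.7,0,0],[0.1,0.6,9,-0.7,0,0],[0.1,0.6,9.4,-0.7,0,0],[0.1,0.6,9.4,-0.7,0,0],[0.1,0.6,9.4,-0.7,0,0]],
])

```text
time: 17.78
tool_pos: [0.6176, 0.0557, 0.0215]
tcp_rot: [2.139, 2.292, 0.009]
wrist_force: [0.4, -0.4, 0.2]
width: 0.645
```

servo_tool([
  [[0,0,0,0,0,0],[0,0,0,0,0,0],[0,0,0,0,0,0],[0,0,0,0,0,0],[0,0,0,0,0,0],[0,0,0,0,0,0]],
], claw=2)

```text
time: 18.28
tool_pos: [0.6204, 0.0558, 0.0251]
tcp_rot: [2.136, 2.289, 0.016]
wrist_force: [-1.2, -0.1, 7.2]
width: 0.337
```

servo_tool([
  [[0,0,-1,0,0,0],[0,0,-3,0,0,0],[0,0,-7,0,0,0],[0,0,-11,0,0,0],[0,0,-15,0,0,0],[0,0,-18,0,0,0],[0,0,-20,0,0,0]],
])

```text
time: 18.87
tool_pos: [0.6195, 0.0559, 0.2318]
tcp_rot: [2.132, 2.285, 0.025]
wrist_force: [-0.1, 0.4, -0.7]
width: 0.345
```

Run:
```python
from h import *
s=bot.read_state();print(s["q"].round(2))
for q in ((.54,.16,.24),wp(.029,.04,.22)):rel(q,down(WY+np.pi/2))
c=cam("wrist");
crop(c,0,0,640,400,"pics/d2.png",1.25)
```

```text
[ 0.05  0.15  1.74 -0.    1.23 -0.02]
shift cm [10.94 -7.19 -0.99] turn deg [  1.    1.1 -93.5] t 18.87
shift cm [29.33 -8.36  0.96] turn deg [  1.    1.1 -93.5] t 18.87
```

View pics/d2.png

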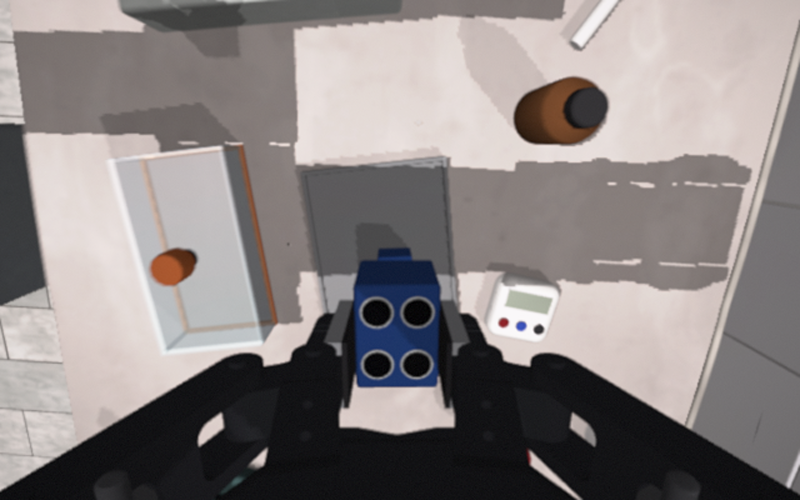

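servo_tool([
  [[2.5,-1.8,-0.5,0,0,-7],[5.2,-3.6,-1,0,0,-14],[8,-5.4,-1,0,0,-21],[11,-7.2,-1,0,0,-28],[14,-7.5,-1,0,0,-35],[17,-7.7,-1,0,0,-42],[20,-7.9,-0.5,0,0,-49],[23,-8.1,0,0,0,-56],[26,-8.2,0.5,0,0,-63],[29,-8.4,1,0.5,0.5,-70],[29.3,-8.4,1,1,1,-77],[29.3,-8.4,1,1,1,-84],[29.3,-8.4,1,1,1,-91],[29.3,-8.4,1,1,1,-93.5],[29.3,-8.4,1,1,1,-93.5],[29.3,-8.4,1,1,1,-93.5]],
])

```text
time: 20.25
tool_pos: [0.5175, 0.3425, 0.2231]
tcp_rot: [-0.202, 3.129, -0.002]
wrist_force: [-0.9, -0.1, -1.5]
width: 0.343
```

Run:
```python
from h import *
s=bot.read_state();print(s["tool_pos"],s["q"].round(2))
rel(wp(.028,.04,.037),down(WY+np.pi/2))
c=cam("wrist");
crop(c,0,0,640,400,"pics/d3.png",1.25)
```

```text
[0.51749524 0.34247452 0.22313922] [ 0.55  0.16  1.74 -0.    1.23 -1.15]
shift cm [ 0.36  0.08 18.61] turn deg [-0.1  0.4 -0.1] t 20.25
```

View pics/d3.png

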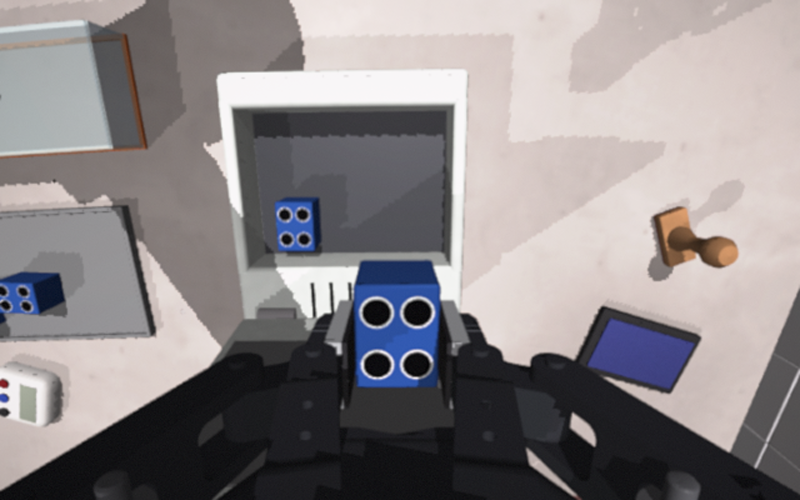

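Run:
```python
from h import *
c=cam("wrist");s=bot.read_state()
P=back(c,np.array([(284.5,214.5),(303,214),(287.5,239.5),(304,239.5),(294.5,227)])/1.25,.052)-WC
print(np.c_[P@EX,P@EY].round(4))
P=back(c,np.array([(376,313),(417,313),(377,364),(416,364)])/1.25,s["tool_pos"][2]+.015)
print(R.from_rotvec(s["tcp_rot"]).inv().apply(P-s["tool_pos"]).mean(0).round(4))
```

```text
[[ 0.0194 -0.0472]
 [ 0.019  -0.0326]
 [ 0.0396 -0.0463]
 [ 0.0397 -0.0331]
 [ 0.0294 -0.04  ]]
[-0.0005  0.0018 -0.015 ]
```

servo_tool([
  [[0.3,0.1,4,0,0.4,0],[0.3,0.1,8,0,0.4,0],[0.3,0.1,12,0,0.4,0],[0.3,0.1,15.5,0,0.4,0],[0.3,0.1,17.5,0,0.4,0],[0.3,0.1,18.4,0,0.4,0],[0.3,0.1,18.6,0,0.4,0],[0.3,0.1,18.6,0,0.4,0],[0.3,0.1,18.6,0,0.4,0]],
])

```text
time: 21.1
tool_pos: [0.5165, 0.3432, 0.038]
tcp_rot: [-0.201, 3.134, -0.002]
wrist_force: [-0.3, 0.3, -1.8]
width: 0.335
```

servo_tool([
  [[0,0,0.1,0,0,0],[0,0,0.1,0,0,0],[0,0,0.1,0,0,0],[0,0,0.1,0,0,0],[0,0,-2,0,0,0],[0,0,-6,0,0,0],[0,0,-10,0,0,0],[0,0,-14,0,0,0],[0,0,-18,0,0,0],[0,0,-20,0,0,0]],
], claw=3.9)

```text
time: 21.93
tool_pos: [0.5184, 0.3447, 0.2448]
tcp_rot: [-0.201, 3.126, 0.005]
wrist_force: [1.1, 0.4, 1.4]
width: 0.455
```

Run:
```python
from h import *
s=bot.read_state();print(s["tool_pos"],s["q"].round(2))
c=cam("top");crop(c,230,140,390,260,"pics/d4.png")
c=cam("wrist");
crop(c,0,0,640,400,"pics/d5.png",1.25)
for q in ((.54,.14,.24),(.6269,.0096,.15)):rel(q,down(.105))
```

```text
[0.51836461 0.34468617 0.24482262] [ 0.55  0.15  1.71 -0.    1.27 -1.15]
shift cm [  0.58 -20.62   0.43] turn deg [ 0.7  0.4 91.3] t 22.03
shift cm [ -6.26 -34.7    9.47] turn deg [ 0.7  0.4 91.3] t 22.03
```

View pics/d4.png

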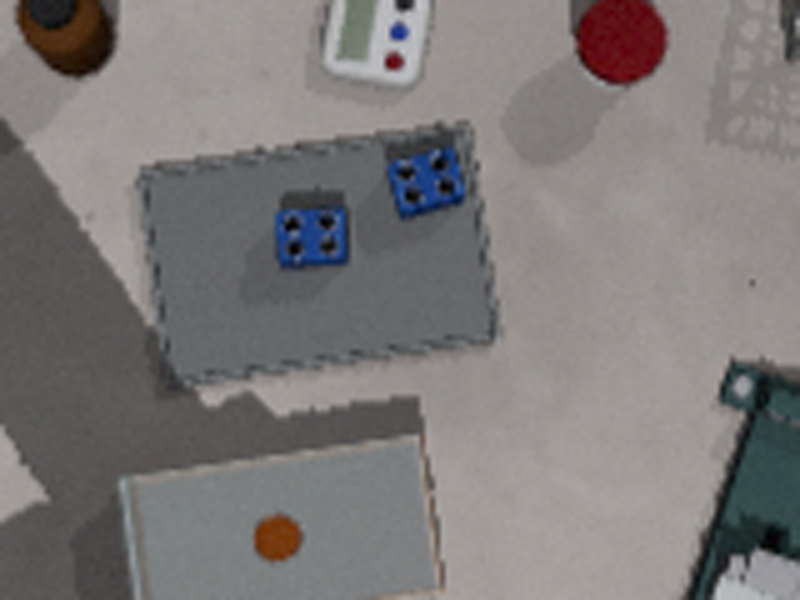

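View pics/d5.png

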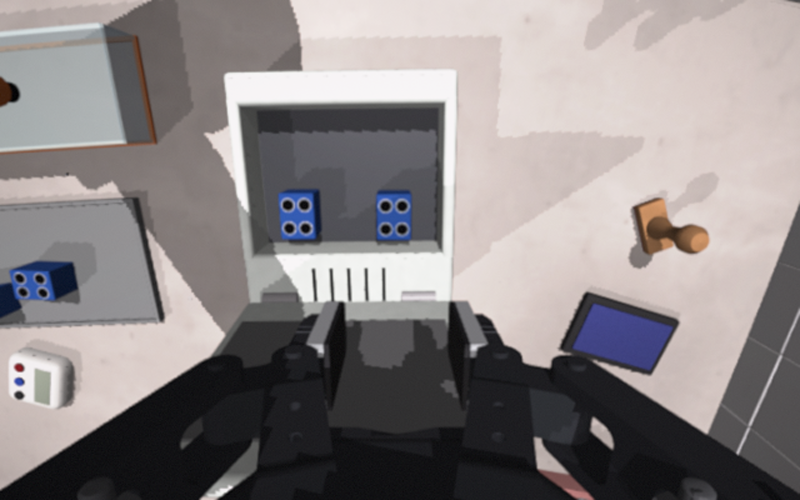

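Two blocks stand in the rear row of the well, at (298,214) and (393,214). The tray's other two haven't moved. I fetch the middle block next.

servo_tool([
  [[0.1,-4,0,0,0,7],[0.2,-8,0,0,0,14],[0.3,-12,0,0,0,21],[0.4,-16,0,0,0,28],[0.6,-20,0,0,0,35],[-1.2,-23.5,0.5,0,0,42],[-2.8,-27,1,0,0,49],[-4.4,-30.5,2,0,0,56],[-5.8,-33.5,4,0,0,63],[-6.3,-34.7,6,0,0,70],[-6.3,-34.7,9,0,0,77],[-6.3,-34.7,11,0.4,0.2,84],[-6.3,-34.7,13,0.7,0.4,91.3],[-6.3,-34.7,13.4,0.7,0.4,91.3],[-6.3,-34.7,13.4,0.7,0.4,91.3]],
], claw=5.5)

```text
time: 23.28
tool_pos: [0.6251, 0.0099, 0.1072]
tcp_rot: [-2.094, -2.335, 0.007]
wrist_force: [-0.0, 0.5, 0.1]
width: 0.644
```

Run:
```python
from h import *
rel((.6269,.0096,.015),down(.105))
c=cam("wrist");
print(proj(c,[(.6269,.0096,.04)])*1.25)
crop(c,0,0,640,400,"pics/e1.png",1.25)
```

```text
shift cm [-0.06  0.24  9.22] turn deg [-0.4 -0.1  0.2] t 23.28
[[398.24733486 274.3542003 ]]
```

View pics/e1.png

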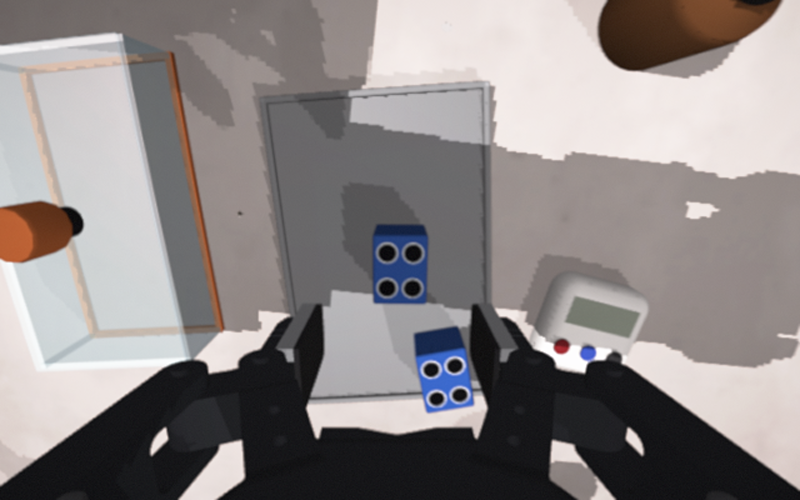

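servo_tool([
  [[0,0.2,3.5,-0.4,0,0],[0,0.2,7,-0.4,0,0],[0,0.2,9,-0.4,0,0],[0,0.2,9.3,-0.4,0,0],[0,0.2,9.3,-0.4,0,0],[0,0.2,9.3,-0.4,0,0]],
])

```text
time: 23.83
tool_pos: [0.6302, 0.0103, 0.0186]
tcp_rot: [2.092, 2.337, 0.009]
wrist_force: [0.1, -0.1, 0.1]
width: 0.642
```

servo_tool([
  [[0,0,0,0,0,0],[0,0,0,0,0,0],[0,0,0,0,0,0],[0,0,0,0,0,0],[0,0,0,0,0,0],[0,0,0,0,0,0]],
], claw=2)

```text
time: 24.33
tool_pos: [0.6329, 0.0102, 0.0219]
tcp_rot: [2.089, 2.334, 0.015]
wrist_force: [-0.9, -0.5, 7.1]
width: 0.338
```

servo_tool([
  [[0,0,-1,0,0,0],[0,0,-3,0,0,0],[0,0,-7,0,0,0],[0,0,-11,0,0,0],[0,0,-15,0,0,0],[0,0,-18,0,0,0],[0,0,-20,0,0,0]],
])

```text
time: 24.92
tool_pos: [0.6323, 0.01, 0.2286]
tcp_rot: [2.085, 2.33, 0.023]
wrist_force: [0.3, 0.1, -0.8]
width: 0.342
```

Run:
```python
from h import *
s=bot.read_state();print(s["q"].round(2))
for q in ((.52,.16,.24),wp(-.029,.04,.22)):rel(q,down(WY+np.pi/2))
c=cam("wrist");
crop(c,0,0,640,400,"pics/e2.png",1.25)
```

```text
[-0.02  0.17  1.72  0.    1.23 -0.14]
shift cm [16.15 -9.48 -1.37] turn deg [  0.9   1.  -91.1] t 24.92
shift cm [ 34.24 -13.69   0.52] turn deg [  0.9   1.  -91.1] t 24.92
```

View pics/e2.png

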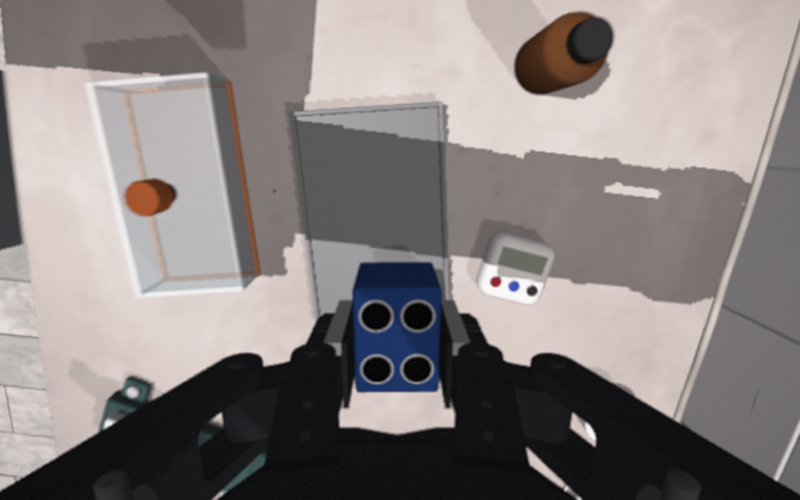

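servo_tool([
  [[3.2,-2,-0.5,0,0,-7],[6.5,-4,-1,0,0,-14],[10,-6,-1.3,0,0,-21],[13,-8,-1.3,0,0,-28],[16.2,-9.5,-1.3,0,0,-35],[19.5,-10.3,-1.3,0,0,-42],[23,-11.1,-1,0,0,-49],[26.5,-12,-0.5,0,0,-56],[30,-12.8,0,0,0,-63],[33,-13.4,0.5,0.5,0.5,-70],[34.2,-13.7,0.5,0.9,1,-77],[34.2,-13.7,0.5,0.9,1,-84],[34.2,-13.7,0.5,0.9,1,-91.1],[34.2,-13.7,0.5,0.9,1,-91.1],[34.2,-13.7,0.5,0.9,1,-91.1]],
])

```text
time: 26.22
tool_pos: [0.4601, 0.3347, 0.2231]
tcp_rot: [-0.199, 3.13, -0.002]
wrist_force: [-0.6, -0.4, -1.4]
width: 0.336
```

Run:
```python
from h import *
c=cam("wrist");s=bot.read_state()
rel(wp(-.028,.04,.034),down(WY+np.pi/2))
crop(c,0,0,640,400,"pics/e3.png",1.25)
for y in (-.04,.04): print(proj(c,wp(.028,y,.052))*1.25)
```

```text
shift cm [ 0.16  0.11 18.91] turn deg [-0.1  0.3 -0.2] t 26.27
[[299.4528917  294.16050937]]
[[395.60276701 293.88831985]]
```

View pics/e3.png

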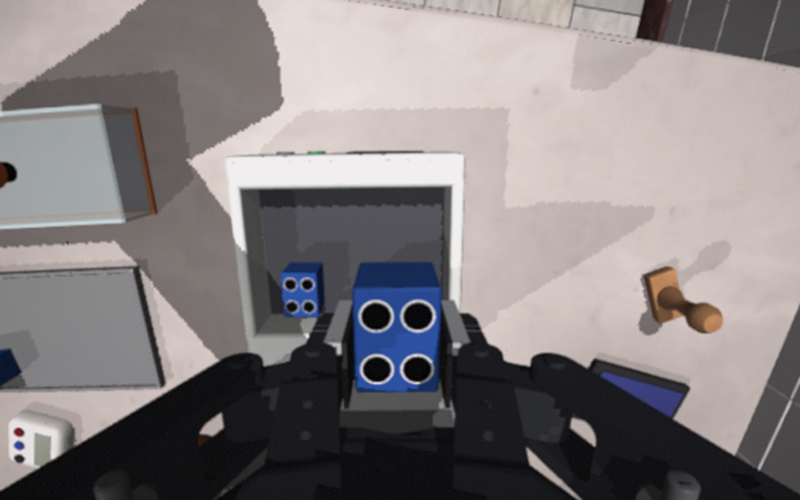

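servo_tool([
  [[0.1,0.1,4,0,0.3,0],[0.1,0.1,8,0,0.3,0],[0.1,0.1,12,0,0.3,0],[0.1,0.1,15.5,0,0.3,0],[0.1,0.1,17.8,0,0.3,0],[0.1,0.1,18.7,0,0.3,0],[0.1,0.1,18.9,0,0.3,0],[0.1,0.1,18.9,0,0.3,0],[0.1,0.1,18.9,0,0.3,0]],
])

```text
time: 27.02
tool_pos: [0.461, 0.3355, 0.0351]
tcp_rot: [-0.196, 3.134, -0.001]
wrist_force: [0.7, -1.4, -1.3]
width: 0.34
```

servo_tool([
  [[0,0,0.1,0,0,0],[0,0,0.1,0,0,0],[0,0,0.1,0,0,0],[0,0,0.1,0,0,0],[0,0,-2,0,0,0],[0,0,-6,0,0,0],[0,0,-10,0,0,0],[0,0,-14,0,0,0],[0,0,-18,0,0,0],[0,0,-20,0,0,0]],
], claw=3.9)

```text
time: 27.85
tool_pos: [0.4627, 0.337, 0.2416]
tcp_rot: [-0.195, 3.127, 0.006]
wrist_force: [0.7, 0.3, -0.7]
width: 0.458
```

Run:
```python
from h import *
s=bot.read_state();print(s["tool_pos"],s["q"].round(2))
c=cam("top");crop(c,230,140,390,260,"pics/e4.png")
c=cam("wrist");
crop(c,0,0,640,400,"pics/e5.png",1.25)
for q in ((.52,.14,.24),(.6607,-.0563,.11)):rel(q,down(.237))
```

```text
[0.4626892  0.33699193 0.24156177] [ 0.59  0.06  1.82 -0.    1.25 -1.11]
shift cm [ -3.13 -20.31   0.12] turn deg [ 0.7  0.4 83.6] t 27.95
shift cm [-14.49 -41.6   13.16] turn deg [ 0.7  0.4 83.6] t 27.95
```

View pics/e4.png

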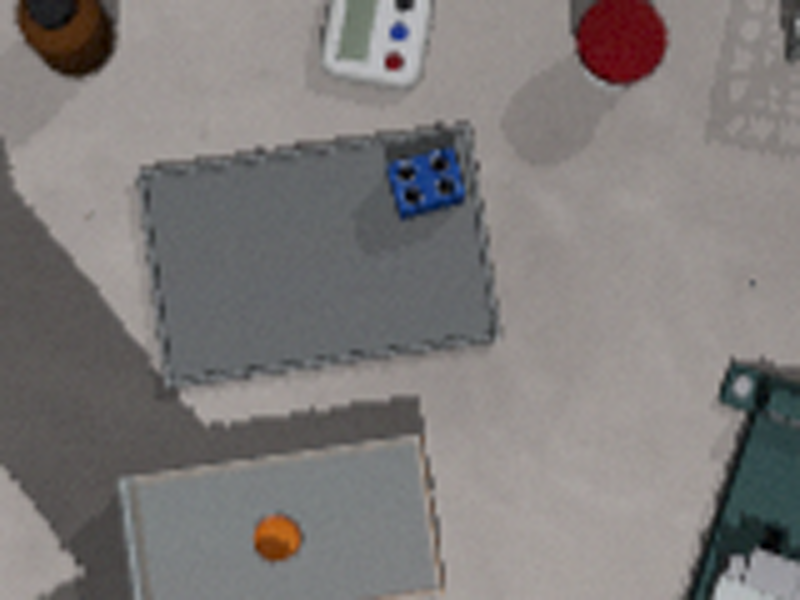

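View pics/e5.png

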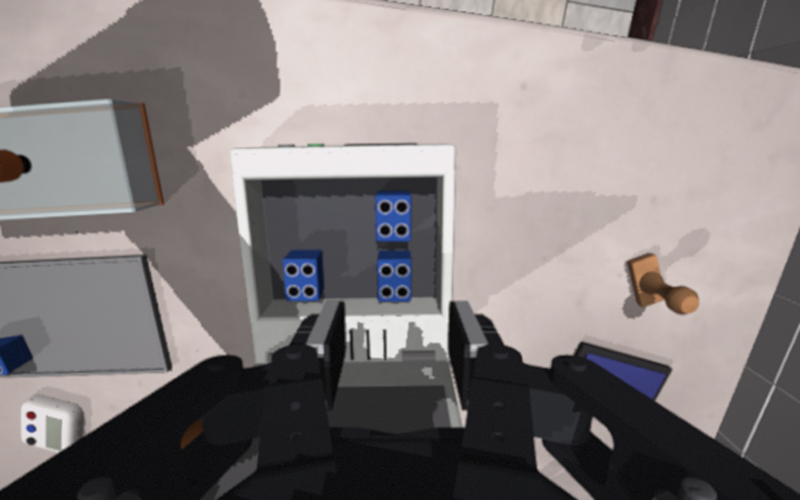

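servo_tool([
  [[-0.6,-4,0,0,0,7],[-1.2,-8,0,0,0,14],[-1.8,-12,0,0,0,21],[-2.5,-16,0,0,0,28],[-3.1,-20,0,0,0,35],[-4.9,-23.5,0,0,0,42],[-6.7,-27,0.5,0,0,49],[-8.5,-30.5,1,0,0,56],[-10.3,-34,2,0,0,63],[-12.1,-37.3,4,0,0,70],[-13.9,-40.5,7,0.3,0.2,77],[-14.5,-41.6,10.5,0.7,0.4,83.6],[-14.5,-41.6,13,0.7,0.4,83.6],[-14.5,-41.6,13.2,0.7,0.4,83.6],[-14.5,-41.6,13.2,0.7,0.4,83.6]],
], claw=4.8)

```text
time: 29.2
tool_pos: [0.6576, -0.0561, 0.1054]
tcp_rot: [-1.939, -2.462, 0.006]
wrist_force: [0.1, 0.3, -0.0]
width: 0.558
```

Run:
```python
from h import *
rel((.6607,-.0563,.015),down(.237))
c=cam("wrist");
print(proj(c,[(.6607,-.0563,.04)])*1.25)
crop(c,0,0,640,400,"pics/f1.png",1.25)
```

```text
shift cm [-0.13  0.37  9.04] turn deg [-0.5 -0.2 -0. ] t 29.2
[[400.19285473 276.22580887]]
```

View pics/f1.png

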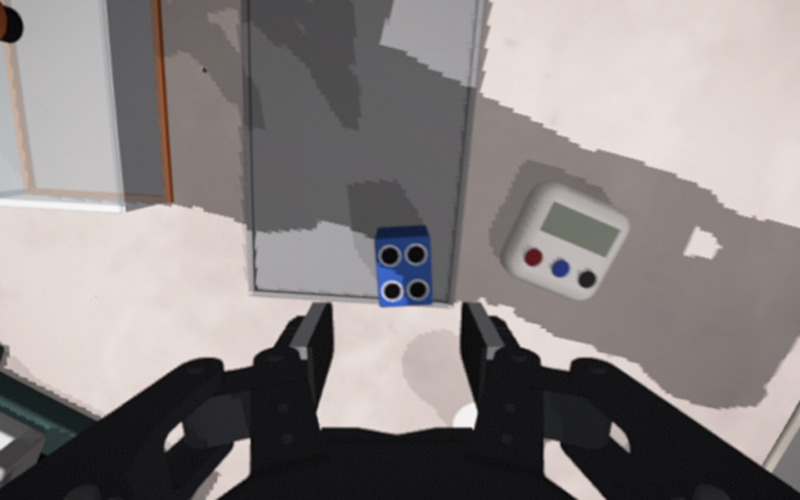

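servo_tool([
  [[-0.1,0.4,3.5,-0.5,0,0],[-0.1,0.4,7,-0.5,0,0],[-0.1,0.4,8.7,-0.5,0,0],[-0.1,0.4,9.1,-0.5,0,0],[-0.1,0.4,9.1,-0.5,0,0],[-0.1,0.4,9.1,-0.5,0,0]],
])

```text
time: 29.75
tool_pos: [0.6655, -0.0555, 0.0204]
tcp_rot: [1.938, 2.465, 0.012]
wrist_force: [-0.5, 0.1, -0.7]
width: 0.565
```

servo_tool([
  [[0,0,0,0,0,0],[0,0,0,0,0,0],[0,0,0,0,0,0],[0,0,0,0,0,0],[0,0,0,0,0,0],[0,0,0,0,0,0]],
], claw=2)

```text
time: 30.25
tool_pos: [0.6682, -0.0555, 0.0242]
tcp_rot: [1.935, 2.461, 0.018]
wrist_force: [-1.5, 1.3, 7.3]
width: 0.344
```

servo_tool([
  [[0,0,-1,0,0,0],[0,0,-3,0,0,0],[0,0,-7,0,0,0],[0,0,-11,0,0,0],[0,0,-15,0,0,0],[0,0,-18,0,0,0],[0,0,-20,0,0,0]],
])

```text
time: 30.83
tool_pos: [0.6674, -0.0563, 0.2313]
tcp_rot: [1.931, 2.455, 0.025]
wrist_force: [0.5, -0.7, -0.6]
width: 0.339
```

Run:
```python
from h import *
s=bot.read_state();print(s["q"].round(2))
for q in ((.52,.12,.24),wp(-.027,-.04,.22)):rel(q,down(WY+np.pi/2))
c=cam("wrist");
crop(c,0,0,640,400,"pics/f2.png",1.25)
```

```text
[-0.12  0.24  1.64  0.    1.24 -0.36]
shift cm [ 20.6  -10.14  -1.2 ] turn deg [  0.9   1.2 -83.8] t 30.83
shift cm [ 35.   -11.75   0.7 ] turn deg [  0.9   1.2 -83.8] t 30.83
```

View pics/f2.png

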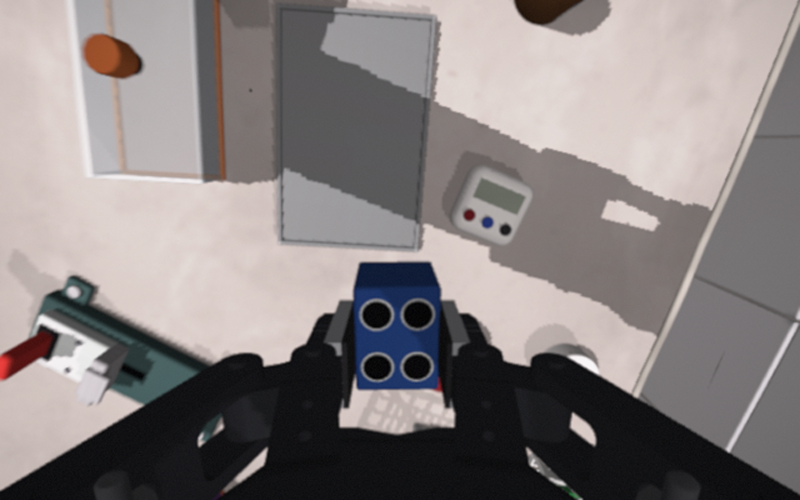

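Block held square, and the TCP is about 16 mm above its underside. Next is the last slot, front right.

servo_tool([
  [[3.5,-1.7,-0.5,0,0,-7],[7,-3.4,-1,0,0,-14],[10.5,-5.1,-1.2,0,0,-21],[14,-6.9,-1.2,0,0,-28],[17.5,-8.6,-1.2,0,0,-35],[20.6,-10.1,-1.2,0,0,-42],[24,-10.5,-1,0,0,-49],[27.5,-10.9,-0.5,0,0,-56],[31,-11.3,0,0.3,0.5,-63],[34,-11.6,0.5,0.6,0.8,-70],[35,-11.8,0.7,0.9,1.2,-77],[35,-11.8,0.7,0.9,1.2,-83.8],[35,-11.8,0.7,0.9,1.2,-83.8],[35,-11.8,0.7,0.9,1.2,-83.8]],
])

```text
time: 32.05
tool_pos: [0.4721, 0.2559, 0.2229]
tcp_rot: [-0.199, 3.129, -0.001]
wrist_force: [0.3, 0.2, -0.9]
width: 0.344
```

Run:
```python
from h import *
s=bot.read_state();print(s["tool_pos"])
rel(wp(-.027,-.04,.036),down(WY+np.pi/2))
```

```text
[0.47213889 0.25593138 0.22288781]
shift cm [ 0.23  0.06 18.69] turn deg [-0.1  0.3 -0.2] t 32.05
```

servo_tool([
  [[0.1,0.1,4,0,0.3,0],[0.1,0.1,8,0,0.3,0],[0.1,0.1,12,0,0.3,0],[0.1,0.1,15.5,0,0.3,0],[0.1,0.1,17.8,0,0.3,0],[0.1,0.1,18.5,0,0.3,0],[0.1,0.1,18.7,0,0.3,0],[0.1,0.1,18.7,0,0.3,0],[0.1,0.1,18.7,0,0.3,0]],
])

```text
time: 32.8
tool_pos: [0.4732, 0.2565, 0.0368]
tcp_rot: [-0.195, 3.133, -0.001]
wrist_force: [0.9, 1.0, -0.8]
width: 0.337
```

servo_tool([
  [[0,0,0.1,0,0,0],[0,0,0.1,0,0,0],[0,0,0.1,0,0,0],[0,0,0.1,0,0,0],[0,0,-2,0,0,0],[0,0,-6,0,0,0],[0,0,-10,0,0,0],[0,0,-14,0,0,0],[0,0,-18,0,0,0],[0,0,-20,0,0,0]],
], claw=3.9)

```text
time: 33.63
tool_pos: [0.4749, 0.2577, 0.2431]
tcp_rot: [-0.194, 3.125, 0.004]
wrist_force: [0.8, 1.0, 0.0]
width: 0.455
```

Run:
```python
from h import *
s=bot.read_state();print(s["tool_pos"],s["q"].round(2))
c=cam("wrist");
crop(c,0,0,640,400,"pics/f5.png",1.25)
```

```text
[0.4748854  0.25769531 0.24311119] [ 0.45 -0.01  1.88 -0.    1.25 -1.24]
```

View pics/f5.png

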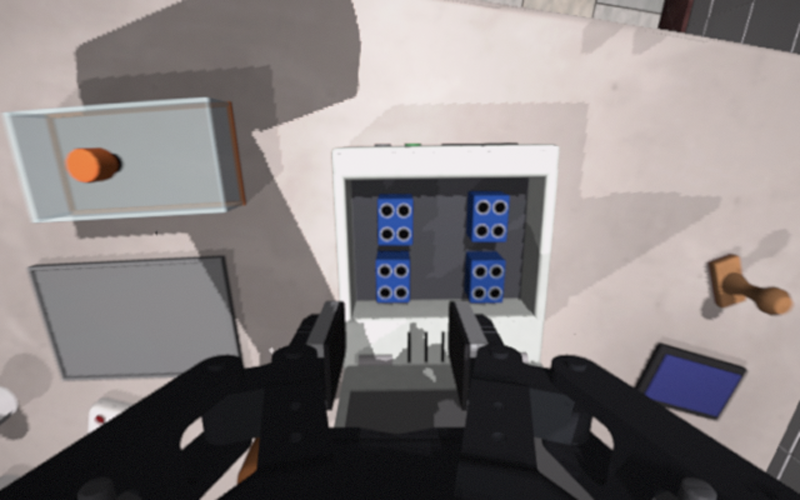

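Run:
```python
from h import *
c=cam("wrist")
for q in [(394,222),(489,217),(394,281),(487,279)]:
    P=back(c,np.array(q)/1.25,.052)[0]-WC; print((P@EX).round(4),(P@EY).round(4))
rel((.475,.258,.34),down(WY+np.pi/2))
for q in (wp(.10,-.02,.34),wp(.17,0,.34),wp(.17,0,.225)): rel(q,down(WY+np.pi/2))
```

```text
-0.0198 -0.0379
-0.0235 0.0427
0.0333 -0.0383
0.0322 0.0441
shift cm [-0.04  0.02 -9.68] turn deg [ 0.2  0.8 -0.3] t 33.73
shift cm [-12.3    1.96  -9.51] turn deg [ 0.2  0.8 -0.3] t 33.73
shift cm [-19.29   4.01  -9.42] turn deg [ 0.2  0.8 -0.3] t 33.73
shift cm [-19.13   3.97   2.08] turn deg [ 0.2  0.8 -0.3] t 33.73
```

servo_tool([
  [[0,0,-4,0,0,0],[0,0,-8,0,0,0],[-2,0.2,-9.6,0,0.4,0],[-5,0.8,-9.6,0,0.8,0],[-8,1.4,-9.6,0,0.8,0],[-11,2,-9.6,0,0.8,0],[-14,2.6,-9.6,0,0.8,0],[-17,3.4,-9.5,0,0.8,0],[-19.2,4,-9.4,0,0.8,0],[-19.2,4,-9.4,0,0.8,0],[-19.2,4,-9.4,0,0.8,0]],
], claw=0)

```text
time: 34.65
tool_pos: [0.6603, 0.3211, 0.3362]
tcp_rot: [0.194, -3.13, -0.002]
wrist_force: [-0.9, -0.3, 0.6]
width: -0.001
```

Run:
```python
from h import *
s=bot.read_state();print(s["tool_pos"],s["q"].round(2),s["width"], (s["tool_pos"]-WC)@EX,(s["tool_pos"]-WC)@EY)
rel(wp(.17,0,.225),down(WY+np.pi/2))
c=cam("wrist");crop(c,0,0,640,400,"pics/g1.png",1.25)
c=cam("scene");crop(c,170,50,450,260,"pics/g2.png")
```

```text
[0.66029922 0.32111706 0.33624945] [ 0.42  0.34  1.32  0.    1.49 -1.28] -0.0011151387920979028 0.16921155249172823 -0.00011954208234619425
shift cm [-1.400e-01 -1.000e-02  1.112e+01] turn deg [ 0.1 -0.3 -0.4] t 34.65
```

View pics/g1.png

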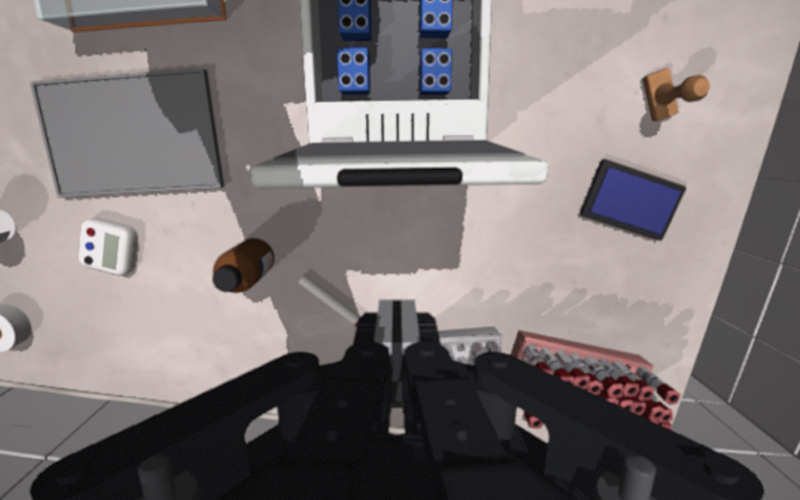

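View pics/g2.png

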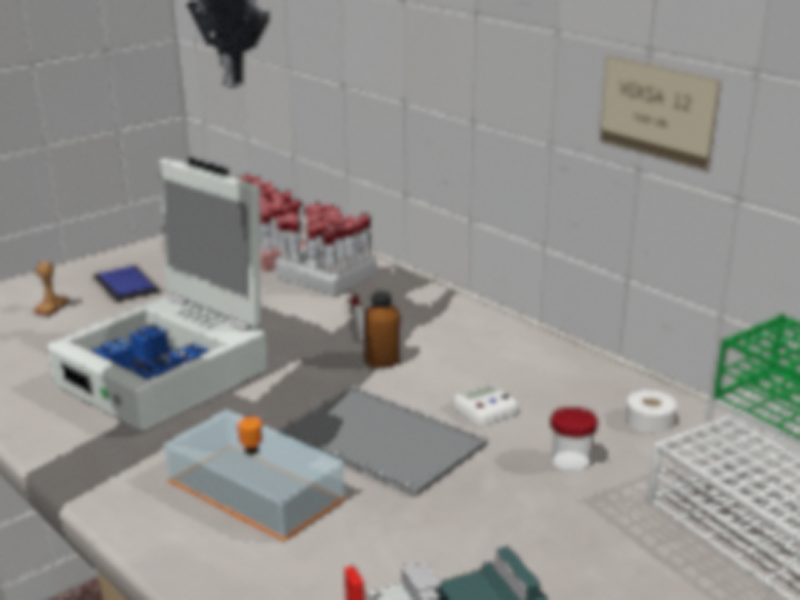

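Run:
```python
from h import *
c=cam("scene");
import itertools
pts=[]
for x,y in [(.030,-.04),(.028,.04),(-.029,.04),(-.026,-.04)]:
    for a,b in itertools.product((-.02,.02),(-.015,.015)):
        pts.append(wp(x+a,y+b,.052))
u=proj(c,pts);crop(c,180,140,270,205,"pics/g3.png",8,u)
c=cam("wrist");crop(c,220,0,420,160,"pics/g4.png",4,proj(c,pts))
```

```text
(no output)
```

View pics/g3.png

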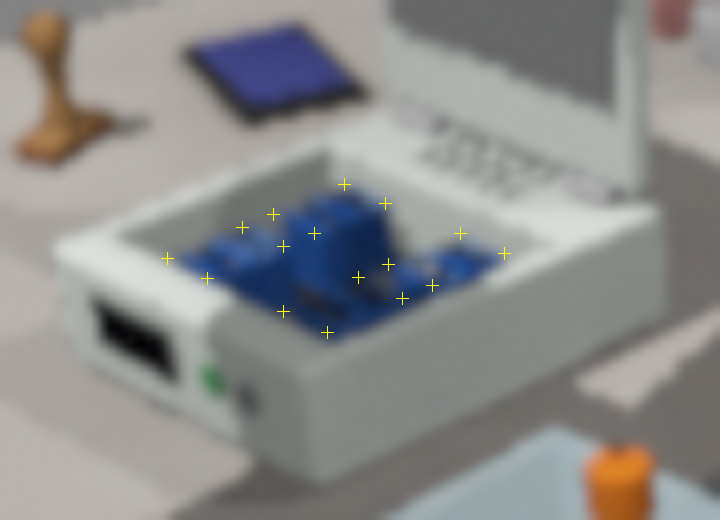

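View pics/g4.png

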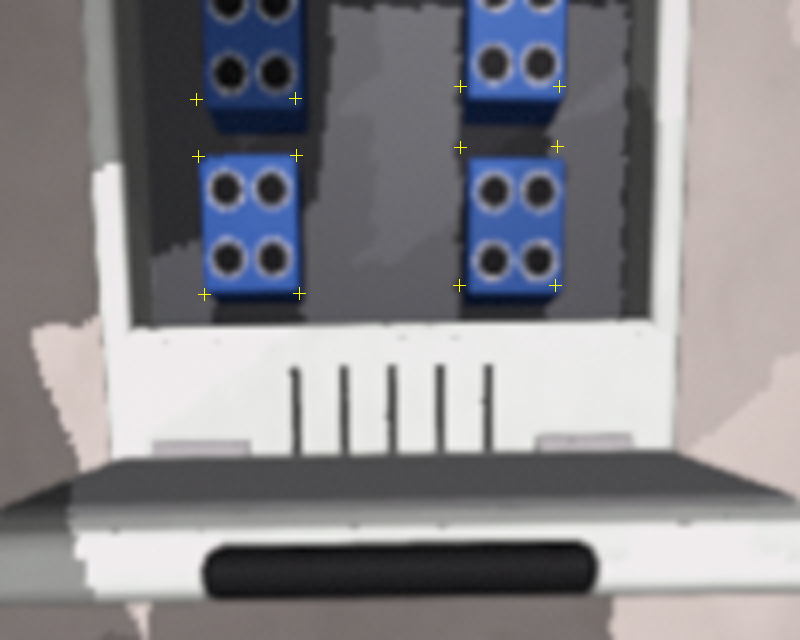

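servo_tool([
  [[-0.1,0,3.5,0,-0.3,0],[-0.1,0,7,0,-0.3,0],[-0.1,0,10,0,-0.3,0],[-0.1,0,11.1,0,-0.3,0],[-0.1,0,11.1,0,-0.3,0],[-0.1,0,11.1,0,-0.3,0]],
])

```text
time: 35.35
tool_pos: [0.6598, 0.3213, 0.2296]
tcp_rot: [-0.195, 3.132, 0.005]
wrist_force: [0.4, -0.2, 0.9]
width: -0.002
```

Run:
```python
from h import *
s=bot.read_state();p=s["tool_pos"]-WC;print((p@EX).round(4),(p@EY).round(4),p[2],s["wrist_force"])
T=R.from_rotvec(s["tcp_rot"])
for a in np.arange(1.70,-.01,-.1):
    q=lidpt(a,.16,0,.012)+.011*EX*min(1,max(0,a/.3))
    d=T.inv().apply(q-s["tool_pos"])*100
    print(round(a,2),((q-WC)@EX).round(4),q[2].round(4),d.round(2))
print((T.inv()*down(WY+np.pi/2)).as_rotvec(degrees=True))
```

```text
0.1687 0.0001 0.22962114368650605 [ 0.3766537  -0.19835925  0.89173761]
1.7 0.1435 0.2231 [ 2.52 -0.03  0.64]
1.6 0.1277 0.2256 [ 4.11 -0.04  0.39]
1.5 0.1117 0.2264 [ 5.71 -0.05  0.29]
1.4 0.0956 0.2257 [ 7.31 -0.06  0.36]
1.3 0.0798 0.2234 [ 8.9  -0.07  0.59]
1.2 0.0642 0.2195 [10.46 -0.08  0.97]
1.1 0.0491 0.214 [11.97 -0.09  1.51]
1.0 0.0346 0.2071 [13.42 -0.1   2.2 ]
0.9 0.0209 0.1988 [14.79 -0.11  3.02]
0.8 0.0081 0.1891 [16.07 -0.12  3.98]
0.7 -0.0036 0.1783 [17.26 -0.13  5.07]
0.6 -0.0143 0.1662 [18.32 -0.14  6.26]
0.5 -0.0237 0.1532 [19.27 -0.15  7.56]
0.4 -0.0317 0.1394 [20.08 -0.15  8.95]
0.3 -0.0383 0.1247 [20.74 -0.16 10.41]
0.2 -0.0471 0.1095 [21.63 -0.17 11.92]
0.1 -0.0543 0.0939 [22.36 -0.18 13.48]
-0.0 -0.06 0.078 [22.93 -0.19 15.07]
[ 0.16530608  0.2266256  -0.33443742]
```

servo_tool([
  [[0.8,0,0.2,0,0,0],[1.6,0,0.4,0,0,0],[2.2,0,0.4,0,0,0],[2.6,0,0.4,0,0,0],[3.0,0,0.4,0,0,0],[3.4,0,0.4,0,0,0],[3.8,0,0.4,0,0,0],[4.2,0,0.4,0,0,0],[4.6,0,0.4,0,0,0],[5.0,0,0.4,0,0,0],[5.4,0,0.4,0,0,0],[5.8,0,0.4,0,0,0]],
])

```text
time: 36.35
tool_pos: [0.602, 0.314, 0.2254]
tcp_rot: [-0.195, 3.132, 0.005]
wrist_force: [3.0, -0.3, 2.6]
width: -0.003
```

```bash
cat > lid.py <<'E'
from h import *
s=bot.read_state();p=s["tool_pos"]-WC;print((p@EX).round(4),(p@EY).round(4),p[2].round(4),s["wrist_force"].round(2),s["time"])
T=R.from_rotvec(s["tcp_rot"])
for a in np.arange(1.50,-.01,-.1):
    q=lidpt(a,.16,0,.012)+.011*EX*min(1,max(0,a/.3))
    d=T.inv().apply(q-s["tool_pos"])*100
    print(round(a,2),d.round(2))
E
python3 lid.py
python3 - <<'E'
from h import *
c=cam("scene");crop(c,170,50,450,260,"pics/g6.png")
E
```

```text
0.1105 0.0004 0.2254 [ 2.96 -0.25  2.56] 36.35
1.5 [-0.12 -0.04 -0.1 ]
1.4 [ 1.48 -0.05 -0.04]
1.3 [ 3.07 -0.06  0.19]
1.2 [ 4.63 -0.07  0.57]
1.1 [ 6.14 -0.08  1.11]
1.0 [ 7.59 -0.09  1.8 ]
0.9 [ 8.96 -0.1   2.62]
0.8 [10.25 -0.11  3.58]
0.7 [11.43 -0.12  4.67]
0.6 [12.5  -0.13  5.86]
0.5 [13.44 -0.14  7.16]
0.4 [14.25 -0.15  8.55]
0.3 [14.92 -0.15 10.  ]
0.2 [15.8  -0.16 11.52]
0.1 [16.53 -0.17 13.08]
-0.0 [17.11 -0.18 14.67]
```

View pics/g6.png

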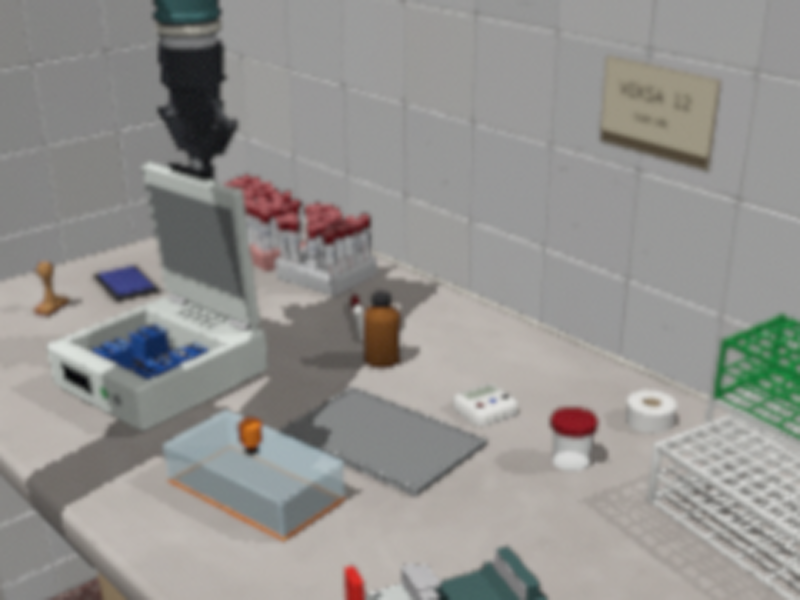

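servo_tool([
  [[0.3,0,-0.1,0,0,0],[0.7,0,-0.05,0,0,0],[1.1,0,0,0,0,0],[1.5,0,0,0,0,0],[1.9,0,0.05,0,0,0],[2.3,0,0.1,0,0,0],[2.7,0,0.15,0,0,0],[3.1,0,0.2,0,0,0],[3.5,0,0.3,0,0,0],[3.9,0,0.4,0,0,0],[4.3,0,0.5,0,0,0],[4.65,-0.1,0.6,0,0,0],[5.05,-0.1,0.7,0,0,0],[5.4,-0.1,0.85,0,0,0],[5.8,-0.1,1,0,0,0],[6.15,-0.1,1.1,0,0,0],[6.5,-0.1,1.3,0,0,0],[6.9,-0.1,1.45,0,0,0],[7.25,-0.1,1.65,0,0,0],[7.6,-0.1,1.8,0,0,0]],
])

```text
time: 38.07
tool_pos: [0.5254, 0.3034, 0.2069]
tcp_rot: [-0.195, 3.133, 0.004]
wrist_force: [1.3, -0.5, 1.4]
width: 0.0
```

```bash
python3 lid.py
python3 - <<'E'
from h import *
c=cam("scene");crop(c,170,50,450,260,"pics/g7.png")
E
```

```text
0.0331 -0.0002 0.2069 [ 1.34 -0.51  1.38] 38.0667
1.5 [-7.86  0.07 -1.93]
1.4 [-6.25  0.06 -1.87]
1.3 [-4.67  0.05 -1.64]
1.2 [-3.11  0.04 -1.25]
1.1 [-1.6   0.03 -0.71]
1.0 [-0.15  0.02 -0.02]
0.9 [1.22 0.01 0.81]
0.8 [ 2.51 -0.    1.77]
0.7 [ 3.69 -0.01  2.85]
0.6 [ 4.75 -0.02  4.05]
0.5 [ 5.69 -0.03  5.35]
0.4 [ 6.5  -0.04  6.74]
0.3 [ 7.17 -0.05  8.2 ]
0.2 [ 8.05 -0.05  9.71]
0.1 [ 8.78 -0.06 11.27]
-0.0 [ 9.35 -0.07 12.86]
```

View pics/g7.png

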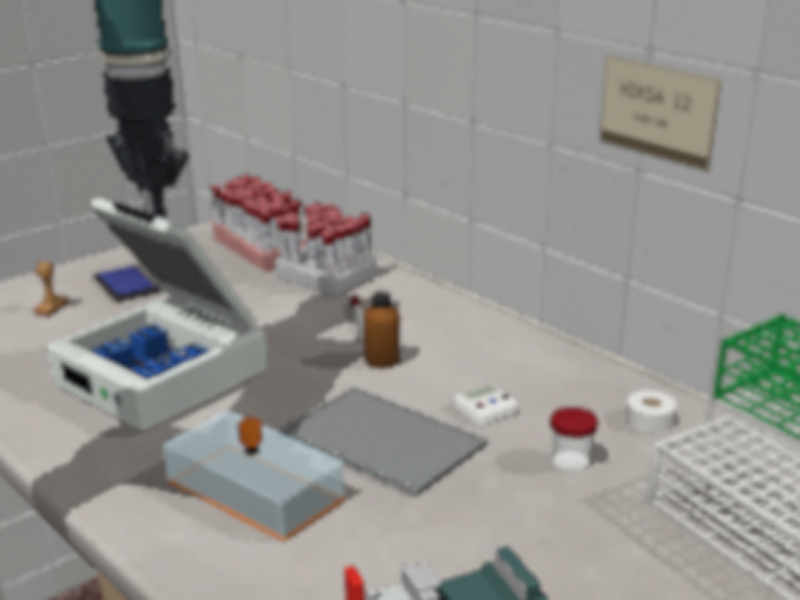

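servo_tool([
  [[0.2,0,0.2,0,0,0],[0.55,0,0.4,0,0,0],[0.9,0,0.6,0,0,0],[1.2,0,0.8,0,0,0],[1.55,0,1.05,0,0,0],[1.85,0,1.3,0,0,0],[2.2,0,1.5,0,0,0],[2.5,0,1.75,0,0,0],[2.8,0,2,0,0,0],[3.1,0,2.3,0,0,0],[3.4,0,2.6,0,0,0],[3.7,0,2.85,0,0,0],[3.95,0,3.15,0,0,0],[4.2,0,3.45,0,0,0],[4.5,0,3.75,0,0,0],[4.75,0,4.05,0,0,0],[5,0,4.4,0,0,0],[5.2,0,4.7,0,0,0],[5.45,0,5,0,0,0],[5.7,0,5.35,0,0,0]],
])

```text
time: 39.78
tool_pos: [0.468, 0.2963, 0.1525]
tcp_rot: [-0.195, 3.134, 0.004]
wrist_force: [-0.0, -1.0, -0.1]
width: -0.003
```

```bash
python3 lid.py | sed -n '1p;8,$p'
```

```text
-0.0247 0.0002 0.1525 [-0.05 -1.04 -0.13] 39.7833
0.9 [-4.57  0.01 -4.62]
0.8 [-3.29  0.   -3.66]
0.7 [-2.11 -0.   -2.57]
0.6 [-1.05 -0.01 -1.37]
0.5 [-0.11 -0.02 -0.07]
0.4 [ 0.7  -0.03  1.32]
0.3 [ 1.36 -0.04  2.78]
0.2 [ 2.24 -0.04  4.29]
0.1 [ 2.97 -0.05  5.86]
-0.0 [ 3.54 -0.06  7.45]
```

Run:
```python
from h import *
c=cam("scene");
pts=[lidpt(.5,.18,y,.012) for y in(-.087,.087)]+[lidpt(.5,0,y,.012) for y in(-.087,.087)]
crop(c,170,90,310,195,"pics/g8.png",None,proj(c,pts))
```

```text
(no output)
```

View pics/g8.png

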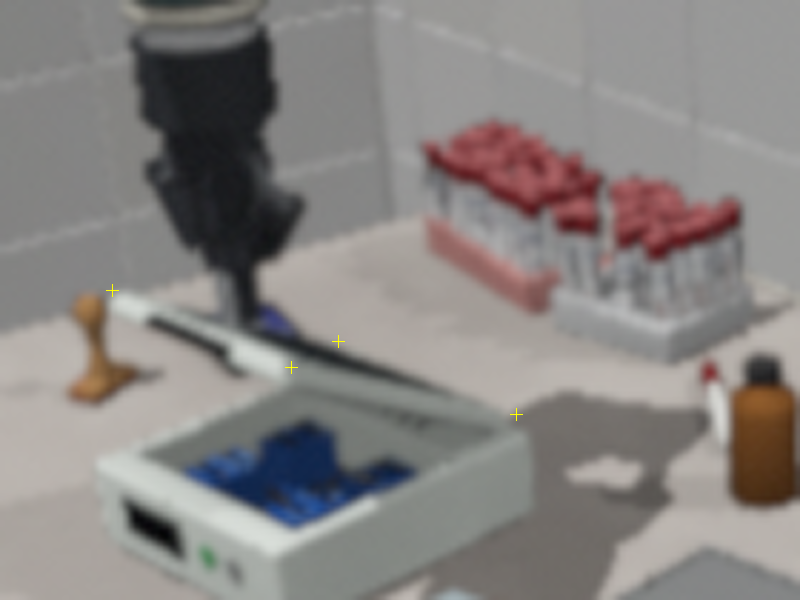

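servo_tool([
  [[0.2,0,0.3,0,0,0],[0.4,0,0.65,0,0,0],[0.6,0,1,0,0,0],[0.7,0,1.35,0,0,0],[0.9,0,1.7,0,0,0],[1.05,0,2.05,0,0,0],[1.2,0,2.4,0,0,0],[1.35,0,2.75,0,0,0],[1.55,0,3.1,0,0,0],[1.75,0,3.45,0,0,0],[1.95,0,3.8,0,0,0],[2.15,0,4.15,0,0,0],[2.3,0,4.5,0,0,0],[2.5,0,4.85,0,0,0],[2.65,0,5.2,0,0,0],[2.8,0,5.5,0,0,0],[2.95,0,5.8,0,0,0],[3.05,0,6.1,0,0,0],[3.2,0,6.4,0,0,0],[3.3,0,6.7,0,0,0]],
])

```text
time: 41.5
tool_pos: [0.4341, 0.292, 0.0843]
tcp_rot: [0.195, -3.135, -0.003]
wrist_force: [0.4, -0.3, 0.1]
width: 0.001
```

```bash
python3 lid.py | sed -n '1p;13,$p'
```

```text
-0.0589 0.0004 0.0843 [ 0.43 -0.31  0.09] 41.5
0.4 [-2.72 -0.01 -5.5 ]
0.3 [-2.06 -0.02 -4.04]
0.2 [-1.18 -0.02 -2.52]
0.1 [-0.45 -0.03 -0.96]
-0.0 [ 0.11 -0.04  0.63]
```

servo_tool([
  [[0,0,0.2,0,0,0],[0,0,0.4,0,0,0],[0,0,0.55,0,0,0],[0,0,0.7,0,0,0],[0,0,0.8,0,0,0],[0,0,0.8,0,0,0],[0,0,0.8,0,0,0]],
])

```text
time: 42.08
tool_pos: [0.434, 0.292, 0.078]
tcp_rot: [0.195, -3.135, -0.002]
wrist_force: [-4.6, -3.4, 11.4]
width: -0.002
```

Run:
```python
from h import *
c=cam("scene");
pts=[lidpt(.0,.18,y,.012) for y in(-.087,.087)]+[lidpt(.0,0,y,.012) for y in(-.087,.087)]
crop(c,170,90,310,195,"pics/g9.png",None,proj(c,pts))
```

```text
(no output)
```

View pics/g9.png

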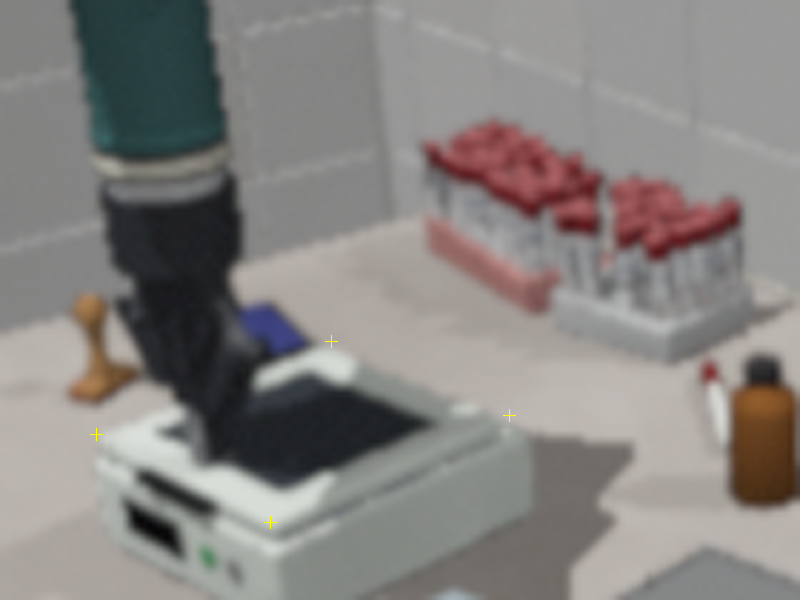

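servo_tool([
  [[0,0,0.1,0,0,0],[0,0,0.1,0,0,0],[0,0,0.1,0,0,0],[0,0,-0.5,0,0,0],[0,0,-2,0,0,0],[0,0,-5,0,0,0],[0,0,-9,0,0,0],[0,0,-13,0,0,0],[0,0,-17,0,0,0],[0,0,-20,0,0,0],[0,0,-20,0,0,0]],
])

```text
time: 43.05
tool_pos: [0.438, 0.294, 0.287]
tcp_rot: [-0.194, 3.123, 0.013]
wrist_force: [0.1, 0.6, 0.3]
width: 0.001
```

Run:
```python
from h import *
print(bot.read_state()["tool_pos"])
c=cam("scene");
for a in (0,.03,.06):
    pts=[lidpt(a,.18,y,.012) for y in(-.087,.087)]; print(a,proj(c,pts).round(1).tolist())
crop(c,170,120,310,225,"pics/h1.png",None)
c=cam("top");crop(c,100,110,420,310,"pics/h2.png")
```

```text
[0.43801346 0.29399306 0.28704404]
0 [[217.0, 180.9], [186.4, 165.6]]
0.03 [[216.9, 179.4], [186.3, 164.2]]
0.06 [[216.8, 177.8], [186.2, 162.7]]
```

View pics/h1.png

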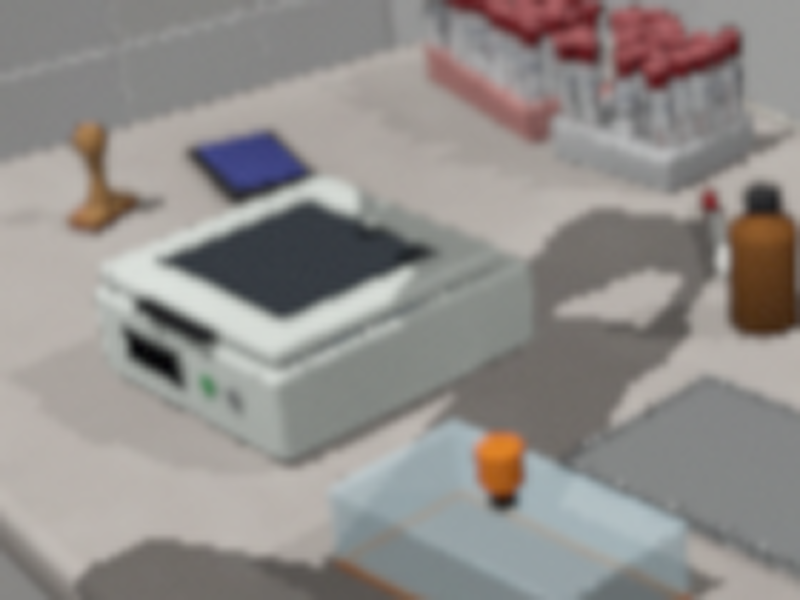

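View pics/h2.png

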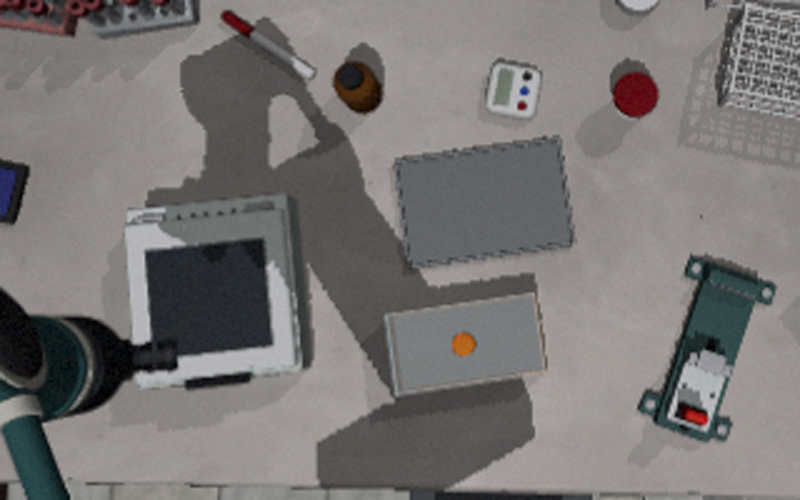

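Run:
```python
from workcell import finish_job
print(finish_job())
```

```text
the job is handed in; nothing more can be done
None
```

I loaded all four blue blocks into the warmer, shut the lid and handed the job in at about 43 s. `finish_job` gives no verdict, so I can only report my own last checks.

- **Vise:** I slid the jaw open about 40 mm by its tab with the block still in place, then lifted the block out.
- **Cover:** It stands upright on the bare worktop, about 165 mm from the tray's centre. The purple look-alike was not touched.
- **Blocks:** One tray block had shifted a few centimetres by the time I looked after setting the cover down, so I measured it again before picking it up. Before I closed the lid, the wrist view showed all four upright with holes up. In the well they were within about ±35 mm front to back and ±45 mm side to side of its centre.
- **Lid:** I pushed it shut at roughly 0.3 rad/s. The finger finished at 78 mm, the height of the shut lid's outer face, with about 11 N against the stop. After the arm backed off, the pictures showed the lid still shut.
- **Bystanders:** The bottle, cup and timer look to be where they started, and the arm was clear of everything.

**Disagreements:** One late wrist measurement of the blocks read about 5 mm off the earlier ones. Overlays on the scene camera were about 1.5 pixels off. Both are within the allowed margins.

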